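# Hang the lanterns and lock the rail

### The job

The lantern rail on the bench is bolted shut: unscrew its wing nut until it clears the lips of the lug (it stays on the bolt), swing the bolt right out of the slot, and flip the keeper bar up and over to the back. Hook every lantern standing on the bench onto the rod, sliding the rod in through the open side of each hook, and let it hang freely. Then shut the keeper in front of them, stand the bolt back up in the slot and screw the nut down tight again, leaving the cup, flashlight and headlamp where they are.

Things in the scene. Friction and masses are not known exactly. Their poses are not given: they have to be found in the camera images.
- rail: Fixed steel lantern rail. Origin: underside of its 8 mm base plate (x -60..50, y -275..210), midway between the posts; x points to its back, y along the rod (swing bolt at the -y end, keeper handle at +y), z up. 'Rail' places below are in this frame, mm. Posts: 12 mm thick at y +-170, x -10..26, up to z 172. Place and yaw vary.
- rod_mid (a point): Middle of the horizontal rod, 12 mm in diameter, at rail (0, 0, 140), running along y between the posts (free for y -164..164). Axes as the rail's.
- keeper (a joint): Keeper (rad): 0 = shut, its 10 mm crossbar along y at rail x -36, z 140 in front of the rod, blocking hooks. Hinge line along y at rail x 18, z 158: it opens up and over to the back stop at 2.4. 0.3 kg, little friction: below about 1.8 it falls shut, beyond 1.95 it falls back to the stop and stays. Cannot be lifted while bolt and nut are in its lug.
- keeper_handle (a point): Centre of the keeper's black handle: a bar along y, 16 mm in diameter and 55 mm long (rail y 193..248), coaxial with the crossbar, 57 mm from the hinge line; at rail (-36, 220, 140) when shut. It moves with the keeper.
- lug (a point): Keeper's slotted lug, centre of its slot (keeper shut: rail -36, -235, 140). A level plate 8 mm thick, rail x -58..-11, y -256..-214, with a 16 mm slot open to the front (rail -x). On the front ends of its two prongs a 4 mm high lip holds the nut's washer until the nut is unscrewed far enough. It moves with the keeper.
- bolt (a joint): Swing bolt, 10 mm thick (rad): 0 = upright in the lug, positive = leaning to the rail's front (-x), stop at 1.0. Slight friction: leaned beyond about 0.35 it falls to the stop; below 0.15 it stays. Once the nut is loose, a light push (under 5 N) on the nut from behind (rail +x side) swings it out. Swung down, its nut end is in front and above (wing tops 160 mm from bolt_eye plus the rise): push it rearwards to stand it up again.
- bolt_eye (a point): Hinge of the swing bolt, at rail (-36, -235, 35).
- wingnut (a joint): Wing nut's turn (rad), 0 = tight, growing as it is unscrewed (anticlockwise from above), to a stop at 5.2; it starts at 0 to 0.5. Fast thread: it rises 1.6 mm per rad. It is free of the lips from about 3.8 rad. Friction 0.06 N m.
- wingnut_grip (a point): Grip point on the nut's axis, mid-height of the wings: one upright plate 70 mm long (the point's x axis), 11 mm thick (y), 34 mm high (17 mm above and below the point). Under it a hub 22 mm in dia., 12 mm high, then a washer 26 mm in dia., 4 mm thick. When tight and upright the point is 146.5 mm above bolt_eye.
- lantern1: Camping lantern (2-4 alike), 0.22 kg, stands on the bench. Origin: centre of underside. Heavy foot 72 mm dia., 20 high; body 60 mm dia. up to z 74. Above it a flat C hook 12 mm wide (y): spine x -22..-14; lower arm x -22..22, z 74..82; upper arm x -22..22, z 126..134, with a tip at x 14..22 down to z 112. Mouth open to +x, 30 mm high (z 82..112). Grip tab on top: x -13..13, y -6..6, z 134..170.
- lantern1_seat (a point): Where the rod's centre lies when this lantern hangs: lantern (0, 0, 120), under the middle of the hook's upper arm. Axes as the lantern's.
- lantern2: Camping lantern (2-4 alike), 0.22 kg, stands on the bench. Origin: centre of underside. Heavy foot 72 mm dia., 20 high; body 60 mm dia. up to z 74. Above it a flat C hook 12 mm wide (y): spine x -22..-14; lower arm x -22..22, z 74..82; upper arm x -22..22, z 126..134, with a tip at x 14..22 down to z 112. Mouth open to +x, 30 mm high (z 82..112). Grip tab on top: x -13..13, y -6..6, z 134..170.
- lantern2_seat (a point): Where the rod's centre lies when this lantern hangs: lantern (0, 0, 120), under the middle of the hook's upper arm. Axes as the lantern's.
- lantern3: Camping lantern (2-4 alike), 0.22 kg, stands on the bench. Origin: centre of underside. Heavy foot 72 mm dia., 20 high; body 60 mm dia. up to z 74. Above it a flat C hook 12 mm wide (y): spine x -22..-14; lower arm x -22..22, z 74..82; upper arm x -22..22, z 126..134, with a tip at x 14..22 down to z 112. Mouth open to +x, 30 mm high (z 82..112). Grip tab on top: x -13..13, y -6..6, z 134..170.
- lantern3_seat (a point): Where the rod's centre lies when this lantern hangs: lantern (0, 0, 120), under the middle of the hook's upper arm. Axes as the lantern's.
- lantern4: Camping lantern (2-4 alike), 0.22 kg, stands on the bench. Origin: centre of underside. Heavy foot 72 mm dia., 20 high; body 60 mm dia. up to z 74. Above it a flat C hook 12 mm wide (y): spine x -22..-14; lower arm x -22..22, z 74..82; upper arm x -22..22, z 126..134, with a tip at x 14..22 down to z 112. Mouth open to +x, 30 mm high (z 82..112). Grip tab on top: x -13..13, y -6..6, z 134..170.
- lantern4_seat (a point): Where the rod's centre lies when this lantern hangs: lantern (0, 0, 120), under the middle of the hook's upper arm. Axes as the lantern's.
- cup: Grey plastic cup, 76 mm across, 90 mm high, standing on the bench; leave it. Origin: centre of its underside.
- flashlight: Black flashlight lying on the bench, 165 mm long, 38 mm thick; leave it. Origin on the bench under its middle, x along it.
- headlamp: Orange headlamp, 65 mm wide, 45 mm high, with a band reaching 116 mm behind it (+x); leave it. Origin: underside of the lamp.
Not all that is in view belongs to the job. What is shaped like the lantern3 but yellow is not meant.

How it is judged (in metres and radians):
On the way, in this order (a step that is already met when the one before it is completed fails the run):
1. the wing nut is unscrewed clear of the lips (beyond 3.8 rad) while the bolt still stands in the slot (value of joint wingnut above 3.8 rad and value of joint bolt below 0.25 rad), for 0.05 s.
2. the bolt is swung out of the slot (beyond 0.8 rad) (value of joint bolt above 0.8 rad), for 0.2 s.
3. the keeper is thrown back (beyond 2.0 rad) (value of joint keeper above 2 rad), for 0.2 s.
4. every lantern is hooked on the rod (x of lantern1_seat in the frame of rod_mid between -0.016 and 0.016 m and y of lantern1_seat in the frame of rod_mid between -0.155 and 0.155 m and z of lantern1_seat in the frame of rod_mid between -0.012 and 0.012 m and x of lantern2_seat in the frame of rod_mid between -0.016 and 0.016 m and y of lantern2_seat in the frame of rod_mid between -0.155 and 0.155 m and z of lantern2_seat in the frame of rod_mid between -0.012 and 0.012 m and x of lantern3_seat in the frame of rod_mid between -0.016 and 0.016 m and y of lantern3_seat in the frame of rod_mid between -0.155 and 0.155 m and z of lantern3_seat in the frame of rod_mid between -0.012 and 0.012 m and x of lantern4_seat in the frame of rod_mid between -0.016 and 0.016 m and y of lantern4_seat in the frame of rod_mid between -0.155 and 0.155 m and z of lantern4_seat in the frame of rod_mid between -0.012 and 0.012 m), for 0.1 s.
At the end, for the whole second after the job is handed in: Every lantern hangs on the rod: seat point within 12 mm across and 8 mm in height of the rod's axis, within 155 mm of its middle, tilted under 0.4 rad; keeper shut (under 0.12 rad), bolt upright in the slot (under 0.12 rad), nut screwed down (under 0.8 rad) (x of lantern1_seat in the frame of rod_mid between -0.012 and 0.012 m and y of lantern1_seat in the frame of rod_mid between -0.155 and 0.155 m and z of lantern1_seat in the frame of rod_mid between -0.008 and 0.008 m and angle between each of lantern1, lantern2, lantern3, lantern4's own z axis and vertical below 0.4 rad and x of lantern2_seat in the frame of rod_mid between -0.012 and 0.012 m and y of lantern2_seat in the frame of rod_mid between -0.155 and 0.155 m and z of lantern2_seat in the frame of rod_mid between -0.008 and 0.008 m and x of lantern3_seat in the frame of rod_mid between -0.012 and 0.012 m and y of lantern3_seat in the frame of rod_mid between -0.155 and 0.155 m and z of lantern3_seat in the frame of rod_mid between -0.008 and 0.008 m and x of lantern4_seat in the frame of rod_mid between -0.012 and 0.012 m and y of lantern4_seat in the frame of rod_mid between -0.155 and 0.155 m and z of lantern4_seat in the frame of rod_mid between -0.008 and 0.008 m and value of joint each of keeper, bolt below 0.12 rad and value of joint wingnut below 0.8 rad); the robot touches nothing.
It fails at once if the cup is shifted more than 50 mm (distance of cup from where it was at the start of the episode above 0.05 m).
It fails at once if the flashlight is shifted more than 50 mm (distance of flashlight from where it was at the start of the episode above 0.05 m).
It fails at once if the headlamp is shifted more than 50 mm (distance of headlamp from where it was at the start of the episode above 0.05 m).
Of lantern1, lantern2, lantern3, lantern4 only 2 to 4 are there at a start; the rules pass over those that are not, and their reading is None.
At some moment in a run one of lantern1, lantern2, lantern3, lantern4 may be knocked a few centimetres aside while the robot is not near it.
It also fails if it takes over 210 s, if anything falls off the work surface, if the arm or the gripper's body presses on something with over 40 N, if the wrist force passes 120 N, or if a joint passes its speed limit or range.

### The arm

A 7-joint arm with a two-finger parallel gripper is mounted at the origin on the work surface. World frame = base frame: x ahead of the robot, y to its left, z up, the work surface at z = 0. Lengths are in mm, angles in rad, forces in N, time in s.
With the tool pointing down it reaches from about 400 to 875 mm from the base axis. Payload 4.4 kg.
Tool frame: the origin (TCP) lies at the very end of the fingers, on their centre line; the grasp point (between the pads) lies 19 mm behind it; z points along the fingers, x is the direction in which the jaws open and shut, and the axes are right-handed (so a half turn about z gives the same grasp; the last joint's range is limited). The gripper opens to 85 mm and grips with 20 to 120 N. Pads are 22 mm wide; open, the fingers measure 114 mm over their backs; the gripper's body (76 mm by 85 mm) begins 54 mm behind the grasp point. The pads swing forward as they close: fully open they stand 13 mm farther back than shut.
Start: joints at [1.087, 0.628, 0.038, 1.517, -0.027, 0.996, -0.02], TCP at [263.766, -594.092, 231.313] pointing down, gripper open.
Joint ranges: [-3.06, 3.06], [-0.37, 2.12], [-1.25, 1.32], [0.18, 2.47], [-1.1, 4.24], [0.23, 1.98], [-2.94, 2.94]. Speed limits (rad/s): [2.57, 2.57, 3.14, 3.14, 3.14, 3.14, 3.14].

### API

Orientations are given as [roll, pitch, yaw] about the fixed x, y, z axes, in that order (R = Rz(yaw) Ry(pitch) Rx(roll)).
In Python, from cell import ctrl gives the robot as it stands.
- The arm moves only by the shell command python3 -m creep 'ROWS'. ROWS is text: rows parted by semicolons, each of 7 numbers parted by spaces: the shift along the tool's x, y, z in units of 40 mm (1.0 is 40 mm), then the turn, a rotation vector about the tool's x, y, z in degrees, then the closure, from 0 (fully open) to 1 (shut). In form: x y z rx ry rz grip; .... A call has 1 to 10 rows; each row is the pose to reach, as a shift and turn from the pose commanded when the call began, along the tool's axes at that moment; what a row does not reach only later rows make up. A row lasts 1/12 s, in which the tool goes at most 41.7 mm and 7.16 degrees, less where a joint would pass 70% of its speed; a pose out of reach is approached as far as the arm can. A call with a gripper value outside its range is refused whole. The fingers move at their own pace and stop on an object; the grip force is fixed at half the most. Time passes only in rows, so rows that repeat a pose let the fingers close. It gives the time, the measured TCP pose, the force and the opening at its end, in the units of the state.
- ctrl.read_state(): the state, without advancing time (a new reading comes with each control period).
- ctrl.get_image(name): name is "side" or "top" or "wrist"; returns a dict with "img" (480x640x3 uint8, red, green, blue), "vfov" (degrees; the focal length in pixels is half the picture's height over the tangent of half this angle, whatever the lens; pixels are square), "cx", "cy" (the principal point, pixels), "T" (4x4, takes a point from camera to world coordinates); the wrist camera has in their place "tool_from_camera" (4x4, takes a point from camera to tool coordinates, whose origin is the TCP and whose axes are the tool frame's). Camera axes: x right, y up, looking along -z (the intrinsics and any distortion apply to the point x, -y, -z); pixel columns grow to the right and rows downward; lengths in mm; the calibration is good to about 2 mm. A picture is of the moment at which its call begins: read the wrist's pose just before it. There is no depth.
- ctrl.finish_job(): hands the job in, once; it reports no verdict.
Trained networks look in the newest picture that a camera, given by its name, has taken for a name from the list of things; names that differ only in an ending like _2 or _b are one class to them, and where a whole thing is asked for, a point or a joint stands for the part that bears it (a point fixed in the world has none). Each returns a list of dicts, best first, with "score" (0 to 1); they miss things now and then, are a little off and sometimes report something else, mostly with a low value. They report only what shows in the picture. A call takes as long as a camera call. They do not tell look-alikes from the thing itself.
- ctrl.boxes_of(camera, thing): "rect" ([left, top, right, bottom] in pixels, round what is visible of it).
- ctrl.cut_out(camera, thing): "pixels" (480x640 bool, what is visible of it) and "rect" ([left, top, right, bottom] in pixels, round what is visible of it).
The state is a dict: "clock": time; "qpos": joint angles; "qd": joint speeds; "tau": joint torques, N m; "eef_pos": TCP position; "tool_rot": TCP orientation; "force": force on the tool from outside, world axes, zero at the start; "torque": the same for the moment, N m; "width": finger opening in mm.
Only numpy, scipy, OpenCV 4.12 (cv2) and the standard library are available. Lean on these libraries where they do the work, as an engineer would, in place of code of your own. Each camera call takes 0.05 s, during which the arm holds its last target.

## Working session

There is one attempt and no reset: what is moved stays moved. The work goes in short steps, Python scripts to look and compute and a shell command to move; the robot and the scene stay as the last step left them, time stands still between calls to the robot, and variables do not carry over. Pictures are saved under pics/ and viewed, and the job is handed in when it is done.

```bash
ls -la; mkdir -p pics
cat > look.py <<'E'
from cell import ctrl
import cv2,sys,numpy as np
def snap(name,fn):
    d=ctrl.get_image(name); cv2.imwrite(f'pics/{fn}.png',d['img'][:,:,::-1]); return d
E
python3 - <<'E'
from look import *
s=ctrl.read_state(); print(s)
for n in ('side','top','wrist'):
    d=snap(n,n+'0'); print(n,{k:(v.tolist() if hasattr(v,'tolist') else v) for k,v in d.items() if k!='img'})
E
```

```text
total 12
drwxr-xr-x  3 agent agent 4096 Dec  7 10:05 .
drwxr-xr-x 23 root  root  4096 Dec  7 10:05 ..
drwxr-xr-x  2 agent agent 4096 Dec  7 10:05 pics
{'clock': 0.0, 'qpos': array([ 1.08720148,  0.62933896,  0.03843472,  1.5183902 , -0.02701174,
        0.99628919, -0.02001614]), 'qd': array([-0.00198226, -0.00061836, -0.00023362,  0.00105216,  0.0002051 ,
        0.00117086, -0.00118033]), 'tau': array([-2.01298739e-03, -5.63400507e+01,  1.22574862e+00, -1.93448067e+01,
        1.09590791e-02,  1.05673779e-02,  1.83137286e-05]), 'eef_pos': array([ 263.51066375, -593.49673474,  230.3864965 ]), 'tool_rot': array([ 3.14158144e+00,  1.90800668e-03, -1.15301868e+00]), 'force': array([-0.54547544,  0.27160207, -0.12904035]), 'torque': array([ 0.01015738, -0.02974189, -0.03895071]), 'width': 85.39517086425681}
side {'vfov': 46.38237082043019, 'cx': 305.1851159837794, 'cy': 244.14951047535737, 'T': [[-0.9958044663185904, 0.057567637061487195, -0.07112968454241901, 422.20347714122846], [-0.09029603801983971, -0.4921594924300426, 0.8658092512377783, 1114.9222928485185], [0.014835443298628398, 0.8685994480623157, 0.49529275024774333, 740.396231205521], [0.0, 0.0, 0.0, 1.0]]}
top {'vfov': 44.26419935074684, 'cx': 317.7433921985882, 'cy': 234.40178266816002, 'T': [[0.06250153127781508, 0.974859554828569, -0.2138747459317551, 165.4473736985797], [-0.9980293488064765, 0.059853585147045335, -0.01884057499032072, 46.09952207147635], [-0.005565744231349349, 0.21463083819546971, 0.9766793874074856, 1718.3712533721068], [0.0, 0.0, 0.0, 1.0]]}
wrist {'vfov': 67.05293505382582, 'cx': 313.14784044449465, 'cy': 244.88100715801522, 'tool_from_camera': [[0.999999423692904, -0.0009006159281961442, -0.0005843841255392594, -0.6676575388042671], [-0.001035095341748909, -0.9532576110480365, -0.3021570048114395, -75.99874990887076], [-0.0002849412040968609, 0.30215743556950014, -0.9532579939022647, -142.33618626138946], [0.0, 0.0, 0.0, 1.0]]}
```

View pics/side0.png

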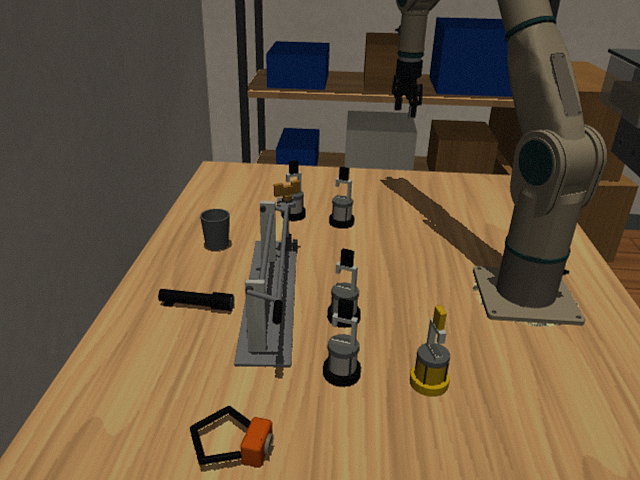

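View pics/top0.png

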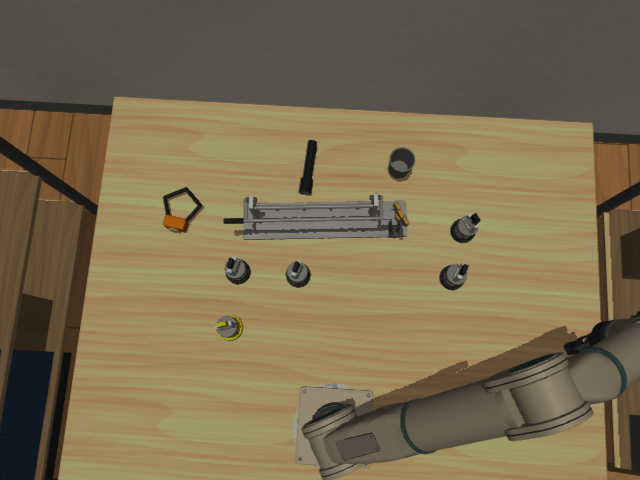

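View pics/wrist0.png

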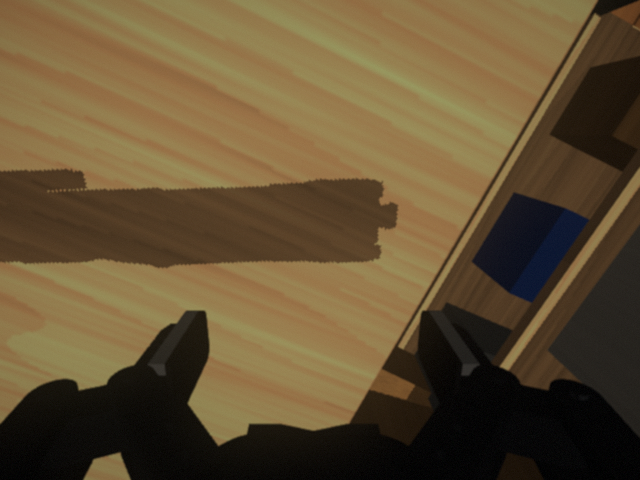

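Side view: four grey lanterns with black feet at about (293,200), (342,210), (345,300) and (343,360), and a yellow look-alike at (431,365). The rail is at (270,290), with its orange nut end away from the camera. I'll measure next.

```bash
cat >> look.py <<'E'
def K(d):
    f=240/np.tan(np.radians(d['vfov'])/2); return f,d['cx'],d['cy']
def camT(d,s=None):
    if 'T' in d: return np.array(d['T'])
    return toolT(s)@np.array(d['tool_from_camera'])
def Rm(rpy):
    from scipy.spatial.transform import Rotation as R
    return R.from_euler('xyz',rpy).as_matrix()
def toolT(s):
    T=np.eye(4);T[:3,:3]=Rm(s['tool_rot']);T[:3,3]=s['eef_pos'];return T
def proj(P,d,T):
    P=np.atleast_2d(P);f,cx,cy=K(d);Q=(P-T[:3,3])@T[:3,:3]
    return np.c_[cx+f*Q[:,0]/-Q[:,2],cy-f*Q[:,1]/-Q[:,2]]
def ray(uv,d,T,z):
    f,cx,cy=K(d);v=T[:3,:3]@np.array([(uv[0]-cx)/f,-(uv[1]-cy)/f,-1]);o=T[:3,3]
    return o+v*(z-o[2])/v[2]
E
python3 - <<'E'
from look import *
for n in ('side','top'):
    d=snap(n,n+'1')
    for t in ['rail','lantern1','cup','flashlight','headlamp','wingnut','keeper_handle','lug']:
        for r in ctrl.boxes_of(n,t)[:6]: print(n,t,round(r['score'],2),np.round(r['rect'],1).tolist(), 
            np.round(ray([(r['rect'][0]+r['rect'][2])/2,(r['rect'][1]+r['rect'][3])/2],d,camT(d),50 if 'lan' in t else 0)).tolist())
i=cv2.imread('pics/top1.png'); cv2.imwrite('pics/top1c.png',cv2.resize(i[180:260,210:420],None,fx=3.8,fy=3.8,interpolation=cv2.INTER_CUBIC))
i=cv2.imread('pics/side1.png'); cv2.imwrite('pics/side1c.png',cv2.resize(i[150:400,200:400],None,fx=2.4,fy=2.4,interpolation=cv2.INTER_CUBIC))
E
```

```text
side rail 0.8 [236.9, 180.4, 299.6, 366.9] [605.0, -24.0, 0.0]
side rail 0.73 [321.1, 297.4, 359.7, 384.1] [421.0, 211.0, 0.0]
side lantern1 0.91 [330.3, 250.0, 364.4, 327.8] [412.0, 94.0, 50.0]
side lantern1 0.77 [323.5, 297.9, 364.1, 386.2] [414.0, 275.0, 50.0]
side lantern1 0.74 [287.5, 160.5, 309.2, 220.6] [571.0, -412.0, 50.0]
side lantern1 0.69 [331.6, 168.3, 353.7, 228.6] [437.0, -372.0, 50.0]
side lantern1 0.6 [413.0, 307.3, 451.0, 395.1] [249.0, 284.0, 50.0]
side cup 0.84 [200.6, 208.3, 231.7, 249.1] [783.0, -237.0, 0.0]
side cup 0.24 [331.4, 167.1, 354.0, 229.2] [438.0, -482.0, 0.0]
side flashlight 0.72 [159.6, 290.7, 233.3, 310.3] [749.0, 105.0, 0.0]
side headlamp 0.77 [193.0, 407.5, 272.8, 471.2] [588.0, 483.0, -0.0]
side headlamp 0.69 [328.4, 254.1, 364.5, 326.2] [413.0, 26.0, 0.0]
side wingnut 0.93 [270.7, 179.8, 298.5, 201.6] [625.0, -516.0, 0.0]
side keeper_handle 0.93 [245.2, 198.5, 297.7, 325.5] [605.0, -79.0, 0.0]
side lug 0.58 [249.2, 197.0, 296.2, 325.7] [602.0, -82.0, 0.0]
top rail 0.98 [225.1, 196.1, 406.8, 241.4] [589.0, 88.0, 0.0]
top lantern1 0.86 [449.2, 209.0, 479.0, 241.9] [583.0, -344.0, 50.0]
top lantern1 0.79 [439.2, 264.7, 465.6, 289.5] [430.0, -312.0, 50.0]
top lantern1 0.75 [214.1, 315.5, 243.1, 339.4] [249.0, 311.0, 50.0]
top lantern1 0.72 [285.7, 260.2, 308.5, 287.2] [413.0, 130.0, 50.0]
top lantern1 0.62 [223.1, 257.5, 247.6, 283.9] [410.0, 307.0, 50.0]
top cup 0.93 [387.9, 147.1, 415.1, 177.3] [783.0, -163.0, 0.0]
top flashlight 0.78 [300.1, 138.8, 317.7, 197.4] [747.0, 119.0, 0.0]
top headlamp 0.74 [161.1, 188.9, 201.5, 235.4] [585.0, 494.0, 0.0]
top wingnut 0.45 [393.5, 202.3, 408.4, 225.1] [621.0, -166.0, 0.0]
top wingnut 0.42 [450.3, 216.7, 477.4, 244.9] [579.0, -355.0, 0.0]
top keeper_handle 0.62 [224.5, 196.3, 404.9, 227.0] [611.0, 93.0, 0.0]
top lug 0.74 [436.9, 264.7, 468.2, 289.3] [438.0, -323.0, 0.0]
top lug 0.59 [224.4, 195.4, 409.2, 225.1] [616.0, 87.0, 0.0]
```

View pics/top1c.png

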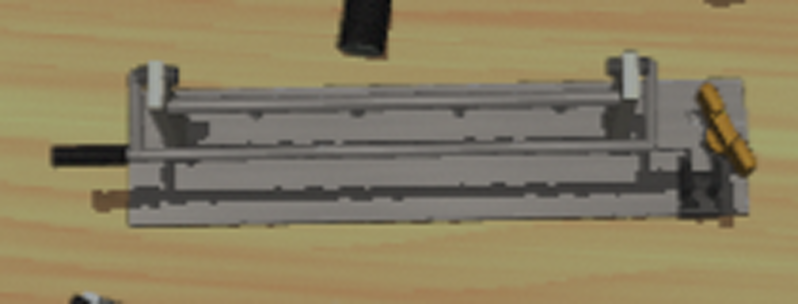

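View pics/side1c.png

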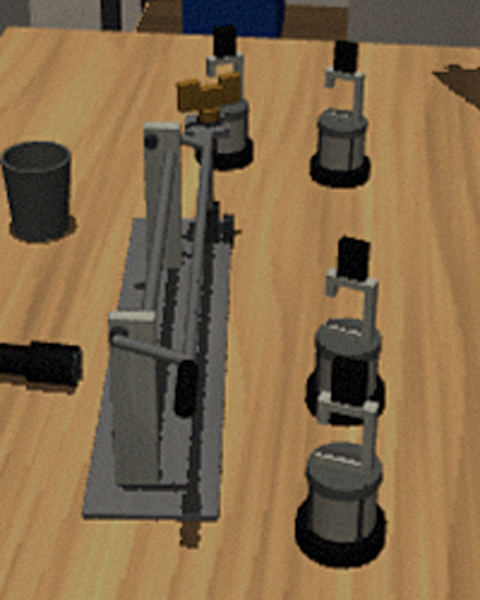

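```bash
cat > fit.py <<'E'
from look import *
from scipy.optimize import least_squares
dt=snap('top','t');ds=snap('side','s')
def T2(p): return np.array([p[0]/3.8+210,p[1]/3.8+180])
def S2(p): return np.array([p[0]/2.4+200,p[1]/2.4+150])
obs=[(dt,T2((130,225)),(-60,210,4)),(dt,T2((747,214)),(-60,-275,4)),(dt,T2((742,79)),(50,-275,8)),(dt,T2((52,155)),(-36,248,140)),
(ds,S2((217,517)),(-60,210,4)),(ds,S2((85,515)),(50,210,4)),(ds,S2((110,316)),(26,176,172)),(ds,S2((155,316)),(-10,176,172))]
def W(p,P):
    c,s=np.cos(p[2]),np.sin(p[2]);x,y,z=P;return np.array([p[0]+c*x-s*y,p[1]+s*x+c*y,z])
def res(p): return np.concatenate([proj(W(p,P),d,camT(d))[0]-o for d,o,P in obs])
if __name__=='__main__':
    r=least_squares(res,[600,40,0],loss='soft_l1');print(r.x,res(r.x).reshape(-1,2).round(1).tolist())
    np.save('rail.npy',r.x)
    def draw(im,d,P,q,col,sc,off):
        u=proj(np.array([W(r.x,P),W(r.x,q)]),d,camT(d));u=((u-off)*sc).astype(int);cv2.line(im,tuple(map(int,u[0])),tuple(map(int,u[1])),col,1)
    for n,d,off,sc,sz in(('top',dt,np.array([210,180]),3.8,(210,80)),('side',ds,np.array([220,160]),4,(140,150)) ,('side',ds,np.array([220,310-60]),4,(140,120))):
        im=d['img'][off[1]:off[1]+sz[1],off[0]:off[0]+sz[0],::-1];im=cv2.resize(im,None,fx=sc,fy=sc,interpolation=cv2.INTER_CUBIC)
        for a,b in(((-60,210,0),(-60,-275,0)),((-60,-275,8),(50,-275,8)),((50,-275,8),(50,210,8)),((-60,210,0),(50,210,0)),((0,-164,140),(0,164,140)),((-36,-214,140),(-36,248,140)),((-36,-235,35),(-36,-235,190)),((-10,176,172),(26,176,172)),((-10,-164,172),(26,-164,172))): draw(im,d,a,b,(0,0,255),sc,off)
        cv2.imwrite(f'pics/fit_{n}{off[1]}.png',im)
E
python3 fit.py
```

```text
[5.88421208e+02 9.38306805e+01 7.94930848e-02] [[-0.7, 0.3], [0.2, 0.3], [-0.1, -0.3], [-0.2, 0.2], [1.0, -0.4], [-1.2, -0.6], [-0.6, -0.2], [0.3, 0.2]]
```

View pics/fit_top180.png

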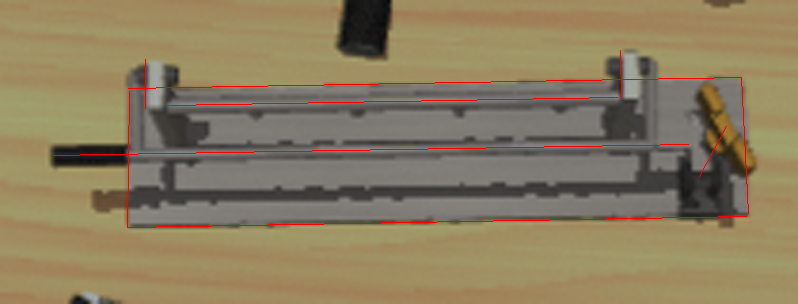

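View pics/fit_side160.png

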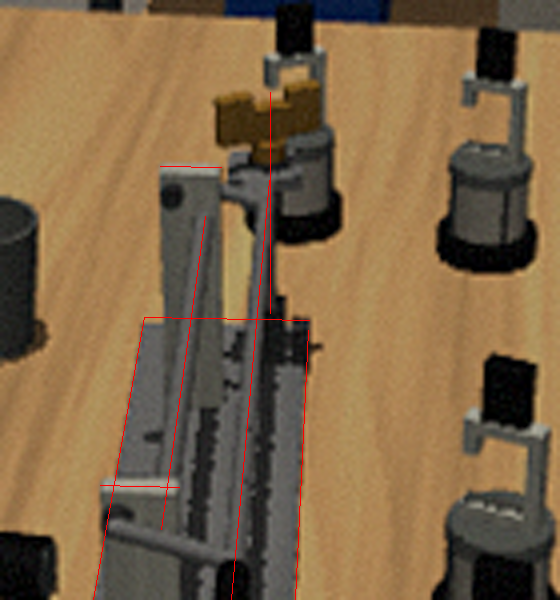

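Rail fit is within about 1 px: origin (588.4, 93.8), yaw 0.0795. Next is a move calculator and the wing nut's yaw.

```bash
cat > go.py <<'E'
from look import *
from scipy.spatial.transform import Rotation as R
rp=np.array([588.4,93.8,0.0795])
def W(P,p=rp):
    c,s=np.cos(p[2]),np.sin(p[2]);x,y,z=P;return np.array([p[0]+c*x-s*y,p[1]+s*x+c*y,z])
def calc(xyz,yaw=None,pitch=0.,label='',rot=None):
    s=ctrl.read_state();R0=Rm(s['tool_rot'])
    if yaw is None and rot is None: yaw=np.degrees(s['tool_rot'][2])
    R1=R.from_euler('xyz',[180,pitch,yaw],degrees=True).as_matrix() if rot is None else rot
    rv=R.from_matrix(R0.T@R1).as_rotvec(degrees=True)
    d=R0.T@(np.array(xyz)-s['eef_pos'])/40
    print(label,'shift',d.round(3).tolist(),'turn',rv.round(1).tolist(),'| at',s['eef_pos'].round(1).tolist(),'rpy',np.degrees(s['tool_rot']).round(1).tolist(),'F',s['force'].round(1).tolist(),'w',round(s['width'],1),'t',round(s['clock'],2),'q7',round(s['qpos'][6],2))
E
python3 - <<'E'
from go import *
dt=snap('top','t2');T=camT(dt)
n=W((-36,-235,181.5));print(n, 'rod',W((0,0,140)))
a=ray((708/3.8+210,88/3.8+180),dt,T,195);b=ray((748/3.8+210,168/3.8+180),dt,T,195);print(a,b,(a+b)/2,np.degrees(np.arctan2(*(a-b)[[1,0]])),np.linalg.norm(a-b))
calc((n[0],n[1],260),-63)
E
```

```text
[ 571.17653113 -143.31674787  181.5       ] rod [588.4  93.8 140. ]
[ 597.22146474 -128.74511699  195.        ] [ 541.11966457 -158.54281584  195.        ] [ 569.17056465 -143.64396641  195.        ] 27.974390554083318 63.52412801036631
 shift [-7.182, -11.597, -0.717] turn [-0.0, 0.0, -3.1] | at [263.8, -594.1, 231.3] rpy [-180.0, 0.0, -66.1] F [-0.1, 0.6, -0.1] w 85.7 t 1.2 q7 -0.02
```

```bash
python3 -m creep '0 0 -0.7 0 0 0 0; -7.18 -11.6 -0.7 0 0 -4 0; -7.18 -11.6 -0.7 0 0 -4 0; -7.18 -11.6 -0.7 0 0 -4 0; -7.18 -11.6 -0.7 0 0 -4 0; -7.18 -11.6 -0.7 0 0 -4 0; -7.18 -11.6 -0.7 0 0 -4 0; -7.18 -11.6 -0.7 0 0 -4 0; -7.18 -11.6 -0.7 0 0 -4 0; -7.18 -11.6 -0.7 0 0 -4 0'; python3 -c "
from go import *
calc((571.2,-143.3,260),-62)"
```

```text
clock: 2.03
eef_pos: [476.0, -282.6, 259.6]
tool_rot: [-3.141, -0.001, -1.083]
force: [1.8, -0.1, 0.0]
width: 85.3
 shift [-1.963, -3.734, -0.009] turn [-0.0, -0.0, -0.1] | at [476.0, -282.6, 259.6] rpy [-180.0, -0.0, -62.1] F [1.8, -0.1, 0.0] w 85.3 t 2.03 q7 -0.6
```

```bash
python3 -m creep '-1.9 -3.6 0 0 0 0 0; -1.9 -3.6 0 0 0 0 0; -1.9 -3.6 0 0 0 0 0; -1.9 -3.6 0 0 0 0 0; -1.9 -3.6 0 0 0 0 0; -1.9 -3.6 0 0 0 0 0; -1.9 -3.6 0 0 0 0 0'; python3 -c "
from go import *
calc((571.2,-143.3,260),-62)
d=snap('wrist','w1')
s=ctrl.read_state();print(proj(np.array([(571.2,-143.3,198)]),d,camT(d,s)))"
```

```text
clock: 2.62
eef_pos: [566.3, -150.4, 259.2]
tool_rot: [3.141, -0.0, -1.083]
force: [-1.2, -0.7, -0.7]
width: 85.3
 shift [-0.099, -0.19, -0.021] turn [0.1, -0.0, -0.1] | at [566.3, -150.4, 259.2] rpy [179.9, -0.0, -62.1] F [-1.2, -0.7, -0.7] w 85.3 t 2.62 q7 -0.89
[[306.22662261 249.69229467]]
```

View pics/w1.png

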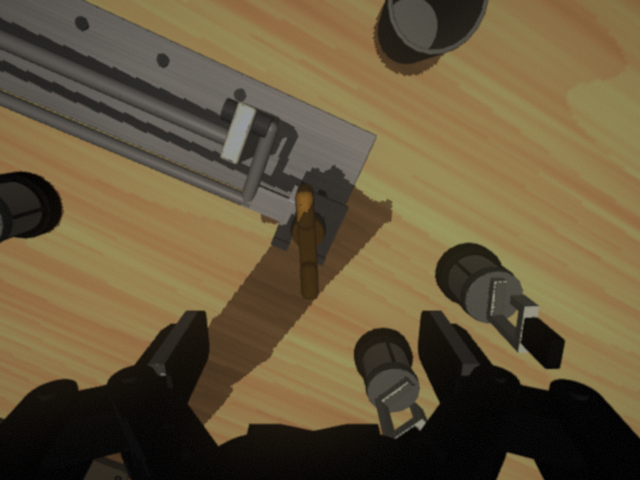

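Wrist view: the orange wing lies upright in the image at (308,243), between the jaws and lined up with them. Descending to grip it.

```bash
python3 -m creep '-0.1 -0.19 0 0 0 0 0; -0.1 -0.19 1 0 0 0 0; -0.1 -0.19 1.8 0 0 0 0;-0.1 -0.19 2.3 0 0 0 0;-0.1 -0.19 2.3 0 0 0 0;-0.1 -0.19 2.3 0 0 0 1;-0.1 -0.19 2.3 0 0 0 1;-0.1 -0.19 2.3 0 0 0 1;-0.1 -0.19 2.3 0 0 0 1;-0.1 -0.19 2.3 0 0 0 1';python3 -m creep '0 0 0 0 0 0 1;0 0 0 0 0 0 1;0 0 0 0 0 0 1'; python3 -c "
from go import *
calc((571.2,-143.3,168),-62)"
```

```text
clock: 3.5
eef_pos: [572.3, -142.8, 168.7]
tool_rot: [-3.14, -0.002, -1.083]
force: [0.2, 0.2, 0.1]
width: 25.3
clock: 3.75
eef_pos: [572.1, -143.0, 168.1]
tool_rot: [-3.141, -0.001, -1.083]
force: [-1.2, -0.8, 4.4]
width: 9.5
 shift [-0.003, 0.023, 0.003] turn [-0.1, -0.1, -0.1] | at [572.1, -143.0, 168.1] rpy [-179.9, -0.1, -62.1] F [-1.2, -0.8, 4.4] w 9.5 t 3.75 q7 -0.91
```

```bash
python3 -m creep '0 0 -0.005 0 0 -7 1;0 0 -0.01 0 0 -14 1;0 0 -0.015 0 0 -21 1;0 0 -0.02 0 0 -28 1;0 0 -0.025 0 0 -35 1;0 0 -0.03 0 0 -42 1;0 0 -0.035 0 0 -49 1;0 0 -0.04 0 0 -56 1;0 0 -0.045 0 0 -63 1;0 0 -0.05 0 0 -70 1'; python3 -c "
from go import *
calc((571.2,-143.3,168),-62)
snap('wrist','w2');print(ctrl.read_state()['torque'])"
```

```text
clock: 4.58
eef_pos: [572.3, -143.3, 170.1]
tool_rot: [3.14, -0.002, 0.144]
force: [0.4, -1.3, 4.0]
width: 9.8
 shift [-0.028, -0.003, 0.052] turn [-0.0, -0.1, 70.2] | at [572.3, -143.3, 170.1] rpy [179.9, -0.1, 8.2] F [0.4, -1.3, 4.0] w 9.8 t 4.58 q7 0.06
[-0.28568549 -0.00611076  0.01716638]
```

View pics/w2.png

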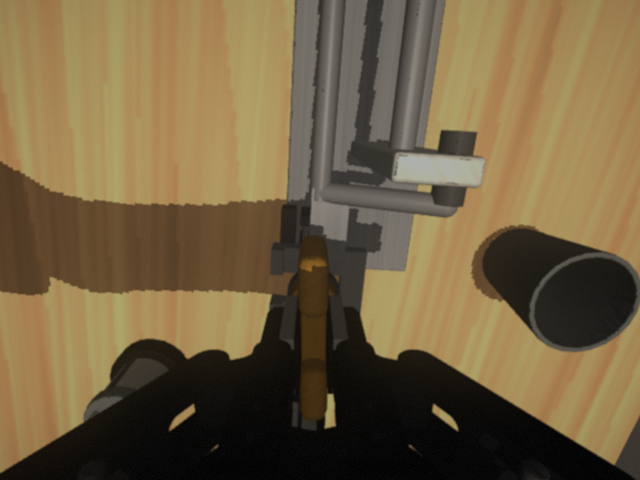

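The nut turned with the jaws; the wing is still clamped, at (314,330). Carrying on.

```bash
python3 -m creep '0 0 -0.005 0 0 -7 1;0 0 -0.01 0 0 -14 1;0 0 -0.015 0 0 -21 1;0 0 -0.02 0 0 -28 1;0 0 -0.025 0 0 -35 1;0 0 -0.03 0 0 -42 1;0 0 -0.035 0 0 -49 1;0 0 -0.04 0 0 -56 1;0 0 -0.045 0 0 -63 1;0 0 -0.05 0 0 -70 1';python3 -m creep '0 0 -0.005 0 0 -7 1;0 0 -0.01 0 0 -14 1;0 0 -0.015 0 0 -21 1;0 0 -0.02 0 0 -28 1;0 0 -0.025 0 0 -35 1;0 0 -0.03 0 0 -42 1;0 0 -0.035 0 0 -49 1;0 0 -0.04 0 0 -56 1;0 0 -0.045 0 0 -63 1;0 0 -0.05 0 0 -70 1'; python3 -c "
from go import *
calc((571.2,-143.3,168),-32)
print(ctrl.read_state()['qpos'])"
```

```text
clock: 5.47
eef_pos: [572.4, -142.9, 172.0]
tool_rot: [3.14, 0.0, 1.363]
force: [1.3, -0.8, 4.6]
width: 10.0
clock: 6.3
eef_pos: [572.3, -142.3, 174.0]
tool_rot: [3.141, 0.001, 2.585]
force: [0.3, -0.2, 4.0]
width: 10.2
 shift [0.012, -0.036, 0.15] turn [-0.1, 0.1, -179.9] | at [572.3, -142.3, 174.0] rpy [179.9, 0.1, 148.1] F [0.3, -0.2, 4.0] w 10.2 t 6.3 q7 2.07
[ 0.78155524  0.81487033 -1.02226468  1.73447188  0.79086774  1.06168497
  2.06695354]
```

```bash
python3 -m creep '0 0 -0.005 0 0 -7 1;0 0 -0.01 0 0 -14 1;0 0 -0.015 0 0 -21 1;0 0 -0.02 0 0 -28 1;0 0 -0.025 0 0 -35 1;0 0 -0.025 0 0 -35 1;0 0 -0.025 0 0 -35 1'; python3 -c "
from go import *
calc((571.2,-143.3,168),-32)
print(ctrl.read_state()['qpos'])
snap('wrist','w3');snap('side','s3')
i=cv2.imread('pics/side1.png');j=cv2.imread('pics/s3.png');cv2.imwrite('pics/s3c.png',cv2.resize(np.hstack([i[170:250,240:320],j[170:250,240:320]]),None,fx=5,fy=5,interpolation=cv2.INTER_CUBIC))"
```

```text
clock: 6.88
eef_pos: [572.3, -142.2, 175.0]
tool_rot: [3.141, 0.001, -3.092]
force: [-0.2, 0.6, 5.3]
width: 9.8
 shift [0.03, -0.026, 0.174] turn [-0.1, 0.1, -145.2] | at [572.3, -142.2, 175.0] rpy [180.0, 0.1, -177.2] F [-0.2, 0.6, 5.3] w 9.8 t 6.88 q7 2.6
[ 0.83173799  0.87840076 -1.15348448  1.73219478  0.88173088  1.14619413
  2.59654082]
```

View pics/s3c.png

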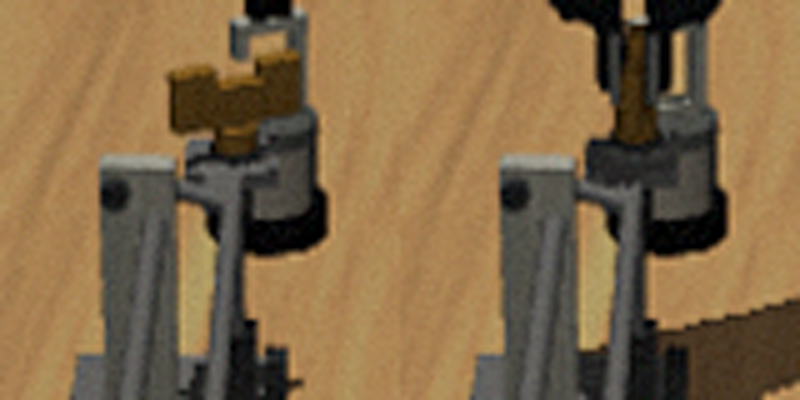

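View pics/w3.png

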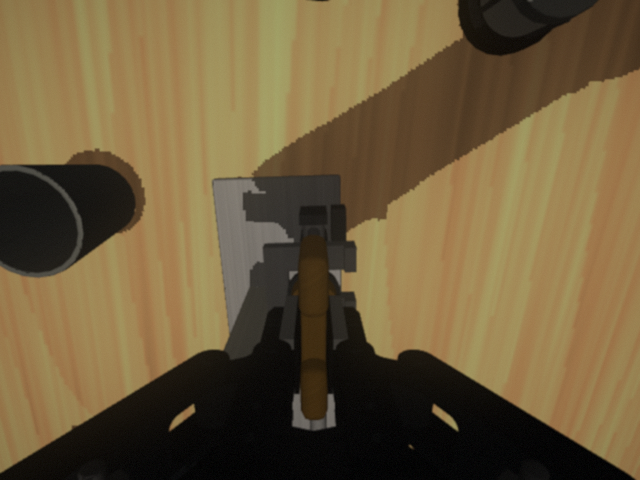

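Turned 245° (4.28 rad) in all and 6.9 mm risen, so the nut is clear of the lips. Next: let go, lift, close the jaws, go behind the nut and push it to the front.

```bash
python3 -m creep '0 0 0 0 0 0 0.5;0 0 0 0 0 0 0.4;0 0 0 0 0 0 0.4;0 0 -0.8 0 0 0 0.4;0 0 -1.5 0 0 0 0.4;0 0 -1.5 0 0 7 1;0 0 -1.5 0 0 14 1;0 0 -1.5 0 0 21 1;0 0 -1.5 0 0 28 1;0 0 -1.5 0 0 35 1'; python3 -c "
from go import *
p=W((8,-235,181.5))
calc((p[0],p[1],235),94.5)"
```

```text
clock: 7.82
eef_pos: [571.2, -142.7, 234.0]
tool_rot: [-3.141, -0.001, 2.575]
force: [0.2, 0.0, -0.2]
width: -0.2
 shift [-0.886, 0.65, -0.026] turn [-0.0, -0.0, 53.0] | at [571.2, -142.7, 234.0] rpy [-180.0, -0.0, 147.5] F [0.2, 0.0, -0.2] w -0.2 t 7.82 q7 2.15
```

```bash
python3 -m creep '-0.88 0.65 0 0 0 7 1;-0.88 0.65 0 0 0 14 1;-0.88 0.65 0 0 0 21 1;-0.88 0.65 0 0 0 28 1;-0.88 0.65 0 0 0 35 1;-0.88 0.65 0 0 0 42 1;-0.88 0.65 0 0 0 49 1;-0.88 0.65 0.6 0 0 53 1;-0.88 0.65 1.35 0 0 53 1;-0.88 0.65 1.35 0 0 53 1'; python3 -c "
from go import *
p=W((-30,-235,181.5))
calc((p[0],p[1],180),94.5)
p=W((-105,-235,181.5))
calc((p[0],p[1],180),94.5)
"
```

```text
clock: 8.65
eef_pos: [611.3, -139.7, 175.2]
tool_rot: [-3.132, -0.001, 1.657]
force: [-0.9, -0.3, -1.6]
width: -0.4
 shift [-0.006, -0.858, -0.113] turn [-0.6, -0.1, 0.4] | at [611.3, -139.7, 175.2] rpy [-179.4, -0.1, 94.9] F [-0.9, -0.3, -1.6] w -0.4 t 8.65 q7 1.33
 shift [0.006, -2.733, -0.095] turn [-0.6, -0.1, 0.4] | at [611.3, -139.7, 175.2] rpy [-179.4, -0.1, 94.9] F [-0.9, -0.3, -1.6] w -0.4 t 8.65 q7 1.33
```

```bash
python3 -m creep '0 -0.3 0 0 0 0 1;0 -0.6 0 0 0 0 1;0 -0.9 0 0 0 0 1;0 -1.1 0 0 0 0 1;0 -1.3 0 0 0 0 1;0 -1.6 0 0 0 0 1;0 -1.9 0 0 0 0 1;0 -2.2 0 0 0 0 1;0 -2.5 0 0 0 0 1;0 -2.8 0 0 0 0 1'; python3 -c "
from go import *
calc((0,0,180),94.5)
snap('side','s4');snap('wrist','w4')
j=cv2.imread('pics/s4.png');cv2.imwrite('pics/s4c.png',cv2.resize(j[150:270,240:360],None,fx=5,fy=5,interpolation=cv2.INTER_CUBIC))
"
```

```text
clock: 9.48
eef_pos: [503.3, -149.0, 180.9]
tool_rot: [3.141, 0.0, 1.657]
force: [1.0, 0.7, 0.1]
width: -0.2
 shift [4.791, -12.216, 0.012] turn [0.0, 0.0, 0.4] | at [503.3, -149.0, 180.9] rpy [180.0, 0.0, 94.9] F [1.0, 0.7, 0.1] w -0.2 t 9.48 q7 1.32
```

View pics/s4c.png

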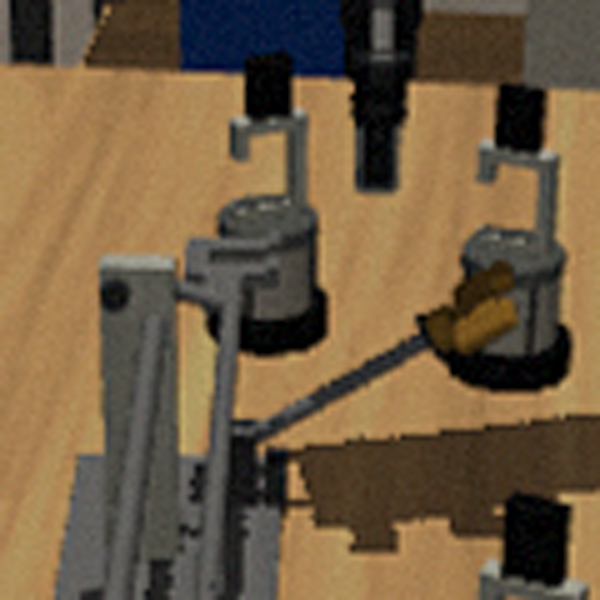

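The bolt lies down at the front, nut at crop (470,315), and the slot is empty. Next: the keeper handle.

```bash
python3 -c "
from go import *
p=W((-36,222,140));print(p)
calc((p[0],p[1],230),4.5)
"; python3 -m creep '0 0 -1 0 0 7 0.3;1 0.1 -1.2 0 0 14 0.3;2 0.2 -1.2 0 0 21 0.3;3 0.3 -1.2 0 0 28 0.3;4 0.4 -1.2 0 0 35 0.3;5 0.4 -1.2 0 0 42 0.3;6 0.4 -1.2 0 0 49 0.3;7 0.4 -1.2 0 0 56 0.3;8 0.4 -1.2 0 0 63 0.3;9 0.4 -1.2 0 0 70 0.3'; python3 -c "
from go import *
p=W((-36,222,140))
calc((p[0],p[1],230),4.5)
"
```

```text
[534.88328974 312.23983548 140.        ]
 shift [11.429, 1.805, -1.247] turn [-0.0, 0.1, 90.4] | at [502.0, -149.5, 180.6] rpy [-179.9, 0.0, 94.9] F [0.8, 0.4, -0.4] w -0.4 t 9.58 q7 1.32
clock: 10.42
eef_pos: [488.9, 214.1, 228.9]
tool_rot: [-3.141, -0.002, 0.43]
force: [0.8, 0.1, 0.1]
width: 60.0
 shift [2.069, -1.752, -0.024] turn [-0.0, -0.1, 20.1] | at [488.9, 214.1, 228.9] rpy [-180.0, -0.1, 24.6] F [0.8, 0.1, 0.1] w 60.0 t 10.42 q7 -0.33
```

```bash
python3 -m creep '1 -0.8 0 0 0 7 0.3;2 -1.7 0 0 0 14 0.3;2.07 -1.75 0 0 0 20 0.3;2.07 -1.75 0 0 0 20 0.3;2.07 -1.75 0 0 0 20 0.3'; python3 -c "
from go import *
p=W((-36,222,140))
calc((p[0],p[1],123),4.5)
s=ctrl.read_state();d=snap('wrist','w5');print(proj(np.array([W((-36,193,140)),W((-36,248,140))]),d,camT(d,s)))
"
```

```text
clock: 10.83
eef_pos: [534.0, 312.1, 228.2]
tool_rot: [-3.141, -0.0, 0.09]
force: [-0.0, -0.4, -0.1]
width: 59.7
 shift [0.023, 0.002, 2.629] turn [-0.1, -0.0, 0.7] | at [534.0, 312.1, 228.2] rpy [-179.9, -0.0, 5.2] F [-0.0, -0.4, -0.1] w 59.7 t 10.83 q7 -0.71
[[315.84201646 290.75123809]
 [317.04345821 213.22070307]]
```

View pics/w5.png

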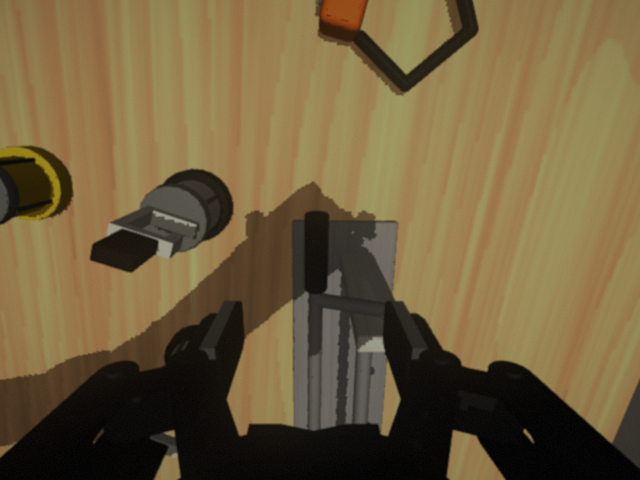

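Wrist view: the handle is at (316,212–292), exactly where the fit puts it. Descending and gripping.

```bash
python3 -m creep '0.02 0 1 0 0 0 0.3;0.02 0 1.9 0 0 0 0.3;0.02 0 2.5 0 0 0 0.3;0.02 0 2.72 0 0 0 0.3;0.02 0 2.72 0 0 0 0.3;0.02 0 2.72 0 0 0 1;0.02 0 2.72 0 0 0 1;0.02 0 2.72 0 0 0 1;0.02 0 2.72 0 0 0 1;0.02 0 2.72 0 0 0 1'; python3 -c "
from go import *
p=W((-36,222,140))
h=np.array([18,158])
for a in np.arange(0,2.31,0.2):
    t=np.arctan2(-18,-54)-a; q=h+57*np.array([np.cos(t),np.sin(t)]); print(round(a,2),((q[0]+36)/40).round(3),(-(q[1]-140)/40).round(3))
calc((p[0],p[1],119),4.5)
"
```

```text
clock: 11.72
eef_pos: [536.1, 310.1, 121.5]
tool_rot: [-3.14, -0.003, 0.086]
force: [-0.2, -0.5, 6.9]
width: 14.3
0.0 -0.002 0.001
0.2 -0.064 -0.277
0.4 -0.071 -0.561
0.6 -0.02 -0.841
0.8 0.085 -1.106
1.0 0.24 -1.344
1.2 0.44 -1.547
1.4 0.676 -1.706
1.6 0.939 -1.814
1.8 1.218 -1.869
2.0 1.503 -1.867
2.2 1.781 -1.808
 shift [-0.026, -0.055, 0.062] turn [-0.1, -0.2, 0.4] | at [536.1, 310.1, 121.5] rpy [-179.9, -0.2, 4.9] F [-0.2, -0.5, 6.9] w 14.3 t 11.72 q7 -0.77
```

```bash
python3 -m creep '-0.04 0 -0.14 0 0 0 1;-0.06 0 -0.28 0 0 0 1;-0.07 0 -0.42 0 0 0 1;-0.07 0 -0.56 0 0 0 1;-0.05 0 -0.7 0 0 0 1;-0.02 0 -0.84 0 0 0 1;0.03 0 -0.98 0 0 0 1;0.085 0 -1.106 0 0 0 1'; python3 -c "
from go import *
calc((0,0,119),4.5)
snap('side','s5')
"
```

```text
clock: 12.38
eef_pos: [536.2, 310.1, 163.3]
tool_rot: [3.141, 0.004, 0.087]
force: [-2.1, 3.9, -10.1]
width: 14.2
 shift [-14.023, 6.559, 1.172] turn [0.0, 0.2, 0.5] | at [536.2, 310.1, 163.3] rpy [180.0, 0.2, 5.0] F [-2.1, 3.9, -10.1] w 14.2 t 12.38 q7 -0.74
```

View pics/s5.png

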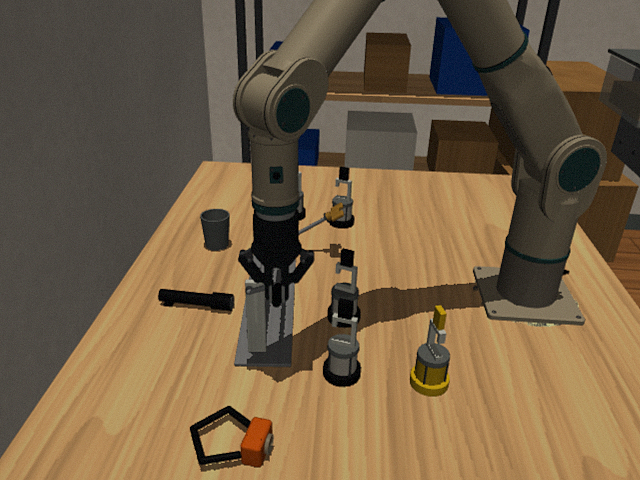

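```bash
python3 -m creep '0.07 0 -0.13 0 0 0 1;0.155 0 -0.24 0 0 0 1;0.25 0 -0.345 0 0 0 1;0.355 0 -0.44 0 0 0 1;0.59 0 -0.6 0 0 0 1;0.85 0 -0.71 0 0 0 1;1.13 0 -0.76 0 0 0 1;1.42 0 -0.76 0 0 0 1;1.7 0 -0.7 0 0 0 1;1.75 0 -0.69 0 0 0 1'; python3 -c "
from go import *
calc((0,0,119),4.5)
"
```

```text
clock: 13.27
eef_pos: [609.5, 317.0, 195.7]
tool_rot: [-3.139, -0.004, 0.086]
force: [-4.7, 0.7, 11.2]
width: 13.9
 shift [-15.866, 6.599, 1.837] turn [-0.1, -0.2, 0.4] | at [609.5, 317.0, 195.7] rpy [-179.9, -0.2, 4.9] F [-4.7, 0.7, 11.2] w 13.9 t 13.27 q7 -0.66
```

```bash
python3 -m creep '0 0 0 0 0 0 0.3;0 0 0 0 0 0 0.3;0 0 0 0 0 0 0.3;0 0 0 0 0 0 0.3;0 0 -1 0 0 0 0.3;0 0 -2 0 0 0 0.3;0 0 -2 0 0 0 0.3'; python3 -c "
from go import *
calc((0,0,119),4.5)
snap('side','s6');snap('top','t6')
ctrl.read_state()
d=snap('top','t6')
for r in ctrl.boxes_of('top','lantern1'): print(np.round(r['rect']),r['score'])
"
```

```text
clock: 13.85
eef_pos: [611.7, 318.4, 279.9]
tool_rot: [-3.135, -0.013, 0.086]
force: [2.6, 1.6, 2.1]
width: 59.6
 shift [-15.968, 6.648, 3.778] turn [-0.4, -0.7, 0.4] | at [611.7, 318.4, 279.9] rpy [-179.6, -0.7, 4.9] F [2.6, 1.6, 2.1] w 59.6 t 13.85 q7 -0.63
[223. 256. 246. 286.] 0.97
[439. 263. 464. 289.] 0.66
[216. 315. 244. 338.] 0.65
```

View pics/s6.png

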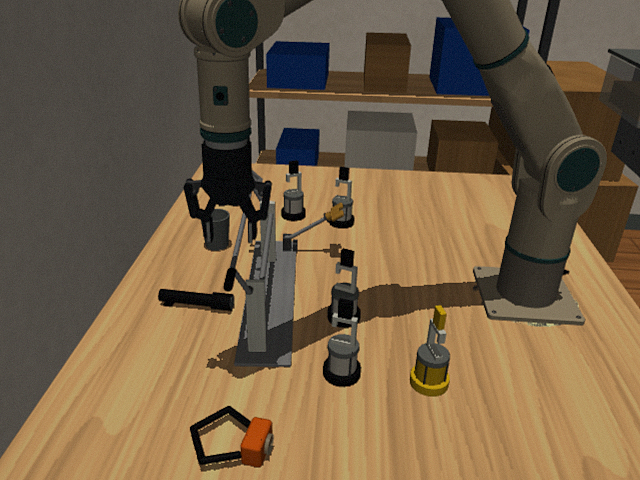

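View pics/t6.png

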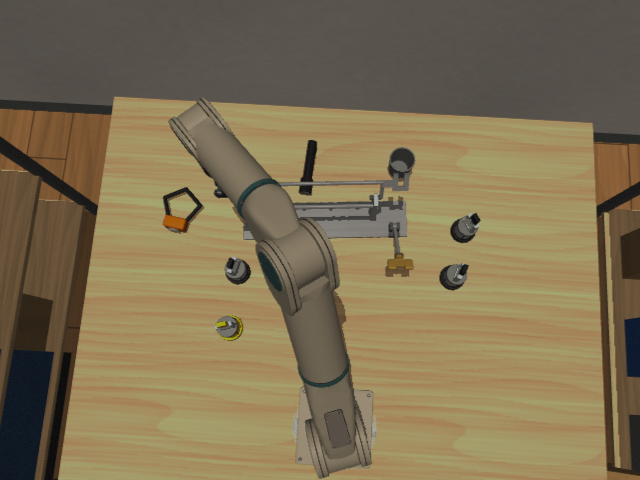

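The keeper is thrown back: in the side view its handle is at (230,280), behind the rail. On to lantern A (side (343,340), top (235,270)): grey body, black foot. The yellow one at top (228,327) is excluded.

```bash
python3 -c "
from go import *
calc((395,307,285),90)
" ; python3 -m creep '-1 -0.1 0 0 0 -7 0.3;-2 -0.2 0 0 0 -14 0.3;-3 -0.2 0 0 0 -21 0.3;-4 -0.2 0 0 0 -28 0.3;-5 -0.2 0 0 0 -35 0.3;-5.4 -0.2 0 0 0 -42 0.3;-5.4 -0.2 0 0 0 -49 0.3;-5.4 -0.2 0 0 0 -56 0.3;-5.4 -0.2 0 0 0 -63 0.3;-5.4 -0.2 0 0 0 -70 0.3'; python3 -c "
from go import *
calc((395,307,285),90)
"
```

```text
shift [-5.316, -0.25, -0.355] turn [0.0, 0.1, -85.1] | at [607.7, 315.3, 270.6] rpy [179.9, 0.1, 4.9] F [-0.1, 0.1, -0.2] w 59.7 t 14.05 q7 -0.63
clock: 14.88
eef_pos: [391.6, 304.4, 270.2]
tool_rot: [-3.14, 0.002, 1.314]
force: [0.4, -0.1, -0.5]
width: 59.9
 shift [0.084, 0.066, -0.37] turn [-0.1, 0.1, -14.7] | at [391.6, 304.4, 270.2] rpy [-179.9, 0.1, 75.3] F [0.4, -0.1, -0.5] w 59.9 t 14.88 q7 0.21
```

```bash
python3 -m creep '0.08 0.06 -0.35 0 0 -7 0.3;0.08 0.06 -0.35 0 0 -14.7 0.3;0.08 0.06 -0.35 0 0 -14.7 0.3;0.08 0.06 -0.35 0 0 -14.7 0.3'; python3 -c "
from go import *
s=ctrl.read_state();d=snap('wrist','w7');calc((395,307,285),90)
for r in ctrl.cut_out('wrist','lantern1'): print(r['rect'],r['score'])
"
```

```text
clock: 15.22
eef_pos: [394.9, 306.9, 284.2]
tool_rot: [-3.139, 0.001, 1.562]
force: [-0.4, -0.2, -0.8]
width: 59.5
 shift [0.003, 0.002, -0.019] turn [-0.1, 0.1, -0.6] | at [394.9, 306.9, 284.3] rpy [-179.9, 0.1, 89.4] F [0.2, 0.2, -0.5] w 59.4 t 15.27 q7 0.44
[286.6, 4.2, 353.2, 101.4] 0.78
[73.6, 185.5, 196.5, 283.5] 0.72
[284.2, 185.4, 345.5, 279.1] 0.69
[1.0, 288.8, 317.5, 436.2] 0.63
```

View pics/w7.png

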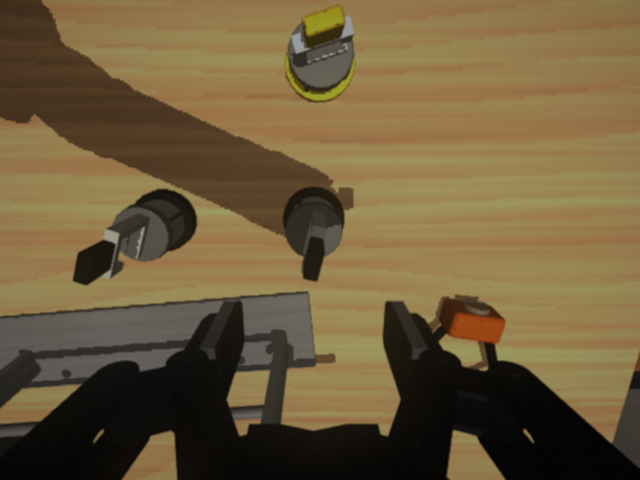

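Wrist view: lantern A's foot is at (315,217) and its black tab at (314,258). The yellow one is at (322,50), well away. I'll enlarge A and overlay a model.

```bash
cat > lan.py <<'E'
from go import *
def Lw(p,P):
    P=np.atleast_2d(P).astype(float);c,s=np.cos(np.radians(p[2])),np.sin(np.radians(p[2]))
    return np.c_[p[0]+c*P[:,0]-s*P[:,1],p[1]+s*P[:,0]+c*P[:,1],P[:,2]]
def box(x0,x1,y0,y1,z0,z1):
    v=[(x,y,z) for x in(x0,x1) for y in(y0,y1) for z in(z0,z1)]
    e=[(a,b) for a in range(8) for b in range(a) if bin(a^b).count('1')==1];return v,e
def over(d,T,p,off,sz,sc,fn,img=None):
    im=cv2.resize(np.ascontiguousarray(d['img'][off[1]:off[1]+sz[1],off[0]:off[0]+sz[0],::-1]),None,fx=sc,fy=sc,interpolation=cv2.INTER_CUBIC)
    raw=im.copy()
    im=np.clip(im.astype(int)*2,0,255).astype(np.uint8);raw=im.copy()
    for b,col in((box(-13,13,-6,6,134,170),(0,0,255)),(box(-22,22,-6,6,126,134),(0,255,0)),(box(14,22,-6,6,112,126),(255,255,0))):
        u=((proj(Lw(p,b[0]),d,T)-off)*sc).round().astype(int)
        for a,c in b[1]: cv2.line(im,tuple(map(int,u[a])),tuple(map(int,u[c])),col,1)
    t=np.linspace(0,2*np.pi,60)
    for r,z in((36,0),(36,20),(30,74)):
        u=((proj(Lw(p,np.c_[r*np.cos(t),r*np.sin(t),z+0*t]),d,T)-off)*sc).round().astype(int)
        cv2.polylines(im,[u.reshape(-1,1,2)],True,(255,0,255),1)
    cv2.imwrite(f'pics/{fn}.png',np.hstack([raw,im]))
# silhouette fit: model mask vs dark/cutout mask IoU
def mmask(d,T,p):
    m=np.zeros((480,640),np.uint8)
    t=np.linspace(0,2*np.pi,40)
    def hull(P):
        u=proj(Lw(p,P),d,T)
        cv2.fillConvexPoly(m,cv2.convexHull((u*16).round().astype(np.int32)),255,shift=4)
    for r,z0,z1 in((36,0,20),(30,20,74)):
        hull(np.vstack([np.c_[r*np.cos(t),r*np.sin(t),z+0*t] for z in(z0,z1)]))
    for b in((-22,-14,-6,6,74,134),(-22,22,-6,6,74,82),(-22,22,-6,6,126,134),(14,22,-6,6,112,134),(-13,13,-6,6,134,170)): hull(np.array(box(*b)[0]))
    return m>0
def fitmask(views,p0):
    # views: list of (d,T,mask)
    from scipy.optimize import minimize
    G=lambda m: cv2.GaussianBlur(m.astype(np.float32),(0,0),1.2)
    M=[G(v[2]) for v in views]
    def c(p): return sum(((G(mmask(d,T,p))-m)**2).sum()/m.sum() for (d,T,_),m in zip(views,M))
    best=None
    for th in(-40,-20,0,20,40):
        for sd in (0,):
            r=minimize(c,[p0[0],p0[1],p0[2]+th],method='Nelder-Mead',options=dict(initial_simplex=[[p0[0],p0[1],p0[2]+th],[p0[0]+8,p0[1],p0[2]+th],[p0[0],p0[1]+8,p0[2]+th],[p0[0],p0[1],p0[2]+th+12]],xatol=.2,fatol=1e-4))
            if best is None or r.fun<best.fun: best=r
    return best.x,best.fun
def look(name,near,fn,p0):
    s=ctrl.read_state();d=snap(name,fn);T=camT(d,s)
    u=proj(Lw(p0,[(0,0,60)]),d,T)[0]
    L=ctrl.cut_out(name,'lantern1')
    best=None
    for r in L:
        b=r['rect'];c=np.array([(b[0]+b[2])/2,(b[1]+b[3])/2]);e=np.linalg.norm(c-u)
        if r['score']>.3 and (best is None or e<best[0]): best=(e,r)
    return d,T,best[1]['pixels'],best
E
python3 - <<'E'
from lan import *
p0=[413,307,0]
vs=[]
for n in('wrist','side'):
    d,T,m,b=look(n,None,'a_'+n,p0);print(n,b[0],b[1]['rect'],b[1]['score']);vs.append((d,T,m))
for k in([0],[1],[0,1]): print(k,fitmask([vs[i] for i in k],p0))
p,f=fitmask(vs,p0)
over(*vs[0][:2],p,np.array([265,170]),(100,130),4,'oA')
E
```

```text
wrist 6.369194899042148 [283.8, 185.3, 347.4, 282.2] 0.89
side 7.720345997995167 [321.6, 296.2, 362.7, 386.9] 0.96
[0] (array([412.46317951, 306.64156959, -12.98449497]), np.float64(0.01904977671802044))
[1] (array([415.37969229, 307.47769952,  -4.03444945]), np.float64(0.03268609568476677))
[0, 1] (array([414.14526993, 306.66787969, -13.55034005]), np.float64(0.0668117105960846))
```

View pics/oA.png

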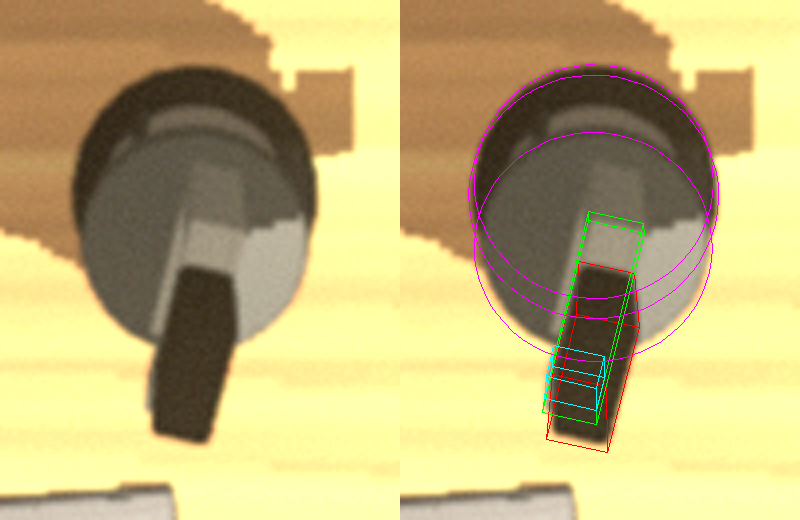

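The overlay lands on lantern A: (412.5, 306.6), yaw −13°, hook opening toward +x. Grasping.

```bash
python3 -c "
from go import *
calc((412.5,306.6,138),77)
"
```

```text
shift [-0.02, 0.435, 3.678] turn [-0.0, 0.0, 12.6] | at [395.1, 307.6, 285.1] rpy [-180.0, 0.0, 89.6] F [0.3, -0.1, 0.0] w 59.8 t 15.52 q7 0.44
```

```bash
python3 -m creep '-0.02 0.44 0 0 0 7 0.3;-0.02 0.44 0.9 0 0 12.6 0.3;-0.02 0.44 1.9 0 0 12.6 0.3;-0.02 0.44 2.8 0 0 12.6 0.3;-0.02 0.44 3.4 0 0 12.6 0.3;-0.02 0.44 3.68 0 0 12.6 0.3;-0.02 0.44 3.68 0 0 12.6 0.3;-0.02 0.44 3.68 0 0 12.6 1;-0.02 0.44 3.68 0 0 12.6 1;-0.02 0.44 3.68 0 0 12.6 1'; python3 -m creep '0 0 0 0 0 0 1;0 0 0 0 0 0 1;0 0 0 0 0 0 1'; python3 -c "
from go import *
calc((412.5,306.6,138),77)
snap('wrist','w8')
p=W((-90,122,0));calc((p[0],p[1],190),94.5)
"
```

```text
clock: 16.35
eef_pos: [413.9, 307.8, 139.9]
tool_rot: [3.139, -0.003, 1.344]
force: [-0.9, 0.7, -0.3]
width: 24.4
clock: 16.6
eef_pos: [414.0, 307.4, 139.7]
tool_rot: [3.139, -0.002, 1.344]
force: [0.3, -1.5, 6.9]
width: 11.2
 shift [-0.028, -0.031, 0.042] turn [0.1, -0.1, 0.0] | at [414.0, 307.4, 139.7] rpy [179.9, -0.1, 77.0] F [0.3, -1.5, 6.9] w 11.2 t 16.6 q7 0.09
 shift [-1.99, 2.388, -1.256] turn [0.2, -0.1, -17.5] | at [413.9, 307.4, 139.7] rpy [179.9, -0.1, 77.0] F [-0.4, -1.6, 8.0] w 11.2 t 16.65 q7 0.09
```

View pics/w8.png

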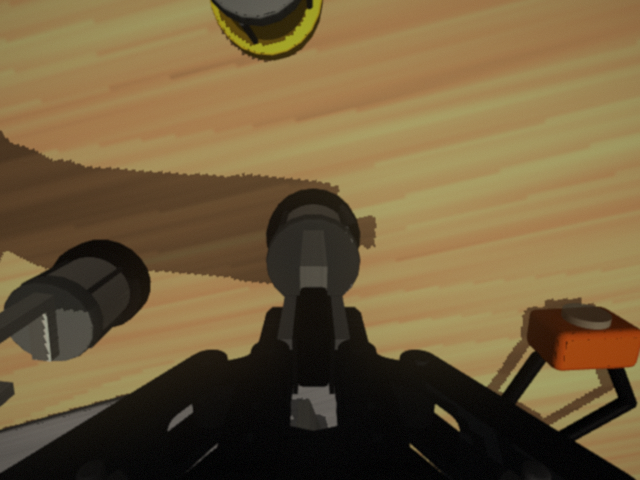

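```bash
python3 -m creep '0 0 -0.5 0 0 0 1;0 0 -1.08 0 0 0 1;-0.6 0.8 -1.08 0 0 -6 1;-1.2 1.6 -1.08 0 0 -12 1;-1.9 2.35 -1.08 0 0 -17.5 1;-1.99 2.39 -1.08 0 0 -17.5 1;-1.99 2.39 -1.08 0 0 -17.5 1;-1.99 2.39 -1.08 0 0 -17.5 1;-1.99 2.39 -1.08 0 0 -17.5 1'; python3 -c "
from go import *
p=W((0,122,0));calc((p[0],p[1],182.7),94.5)
snap('side','s9');snap('wrist','w9')
"
```

```text
clock: 17.4
eef_pos: [487.5, 208.9, 181.6]
tool_rot: [-3.142, -0.001, 1.651]
force: [-1.2, -0.2, -1.7]
width: 11.5
 shift [-0.02, 2.285, -0.028] turn [-0.0, -0.1, 0.1] | at [487.5, 208.9, 181.6] rpy [-180.0, -0.1, 94.6] F [-1.2, -0.2, -1.7] w 11.5 t 17.4 q7 0.63
```

View pics/s9.png

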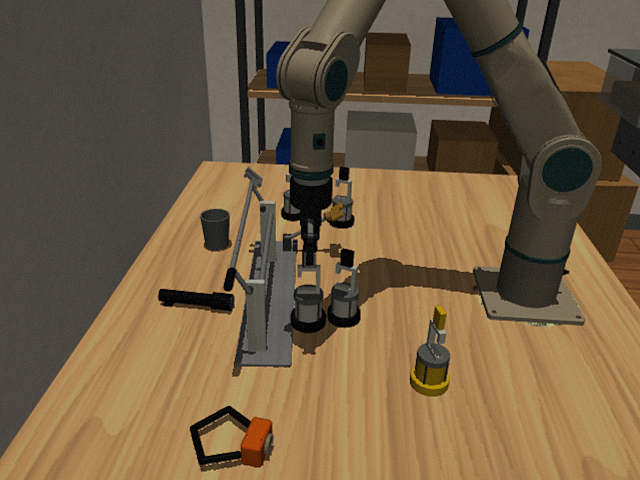

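View pics/w9.png

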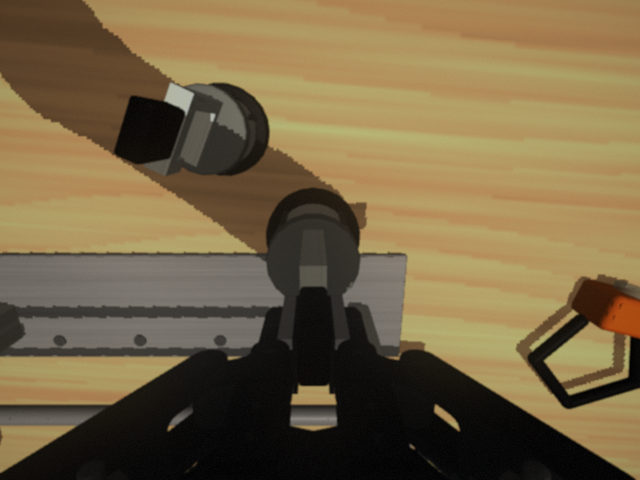

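```bash
python3 -m creep '0 0.5 -0.02 0 0 0 1;0 1 -0.02 0 0 0 1;0 1.5 -0.02 0 0 0 1;0 1.9 -0.02 0 0 0 1;0 2.2 -0.02 0 0 0 1;0 2.3 -0.02 0 0 0 1;0 2.3 -0.02 0 0 0 1;0 2.3 -0.02 0 0 0 1'; python3 -c "
from go import *
p=W((1,122,0));calc((p[0],p[1],159.7),94.5)
snap('side','s10')
i=cv2.imread('pics/s10.png');cv2.imwrite('pics/s10c.png',cv2.resize(i[200:380,220:370],None,fx=4,fy=4))
"
```

```text
clock: 18.17
eef_pos: [578.6, 215.9, 182.0]
tool_rot: [-3.14, 0.0, 1.652]
force: [-0.2, -0.1, -2.2]
width: 11.1
 shift [-0.012, 0.026, 0.557] turn [-0.1, 0.0, 0.1] | at [578.6, 215.9, 182.0] rpy [-179.9, 0.0, 94.6] F [-0.2, -0.1, -2.2] w 11.1 t 18.17 q7 0.74
```

View pics/s10c.png

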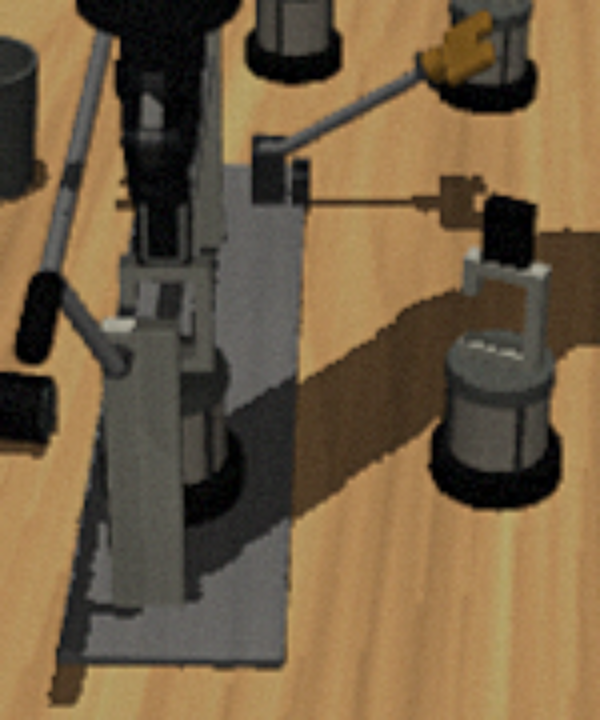

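Lantern A's hook has gone over the rod without any contact force, so I'll lower it and let go.

```bash
python3 -m creep '0 0.02 0.15 0 0 0 1;0 0.02 0.3 0 0 0 1;0 0.02 0.45 0 0 0 1;0 0.02 0.56 0 0 0 1;0 0.02 0.56 0 0 0 1;0 0.02 0.56 0 0 0 0.75;0 0.02 0.56 0 0 0 0.5;0 0.02 0.56 0 0 0 0.5;0 0.02 0.56 0 0 0 0.5;0 0.02 0.56 0 0 0 0.5'; python3 -m creep '0 0 -0.5 0 0 0 0.5;0 0 -1.3 0 0 0 0.5;0 0 -2.3 0 0 0 0.5;0 0 -2.8 0 0 0 0.5'; python3 -c "
from go import *
snap('side','s11');calc((400,130,285),90)
i=cv2.imread('pics/s11.png');cv2.imwrite('pics/s11c.png',cv2.resize(i[200:380,220:370],None,fx=4,fy=4))
"
```

```text
clock: 19.05
eef_pos: [580.9, 215.2, 159.8]
tool_rot: [3.141, -0.0, 1.65]
force: [-0.2, -0.0, -0.4]
width: 42.5
clock: 19.38
eef_pos: [581.8, 216.6, 276.0]
tool_rot: [3.137, -0.003, 1.65]
force: [1.1, 1.3, 0.7]
width: 42.7
 shift [-1.821, -4.738, -0.204] turn [0.5, -0.3, 4.5] | at [583.2, 217.6, 279.0] rpy [179.4, -0.2, 94.5] F [0.9, 1.1, 2.7] w 42.3 t 19.43 q7 0.81
```

View pics/s11c.png

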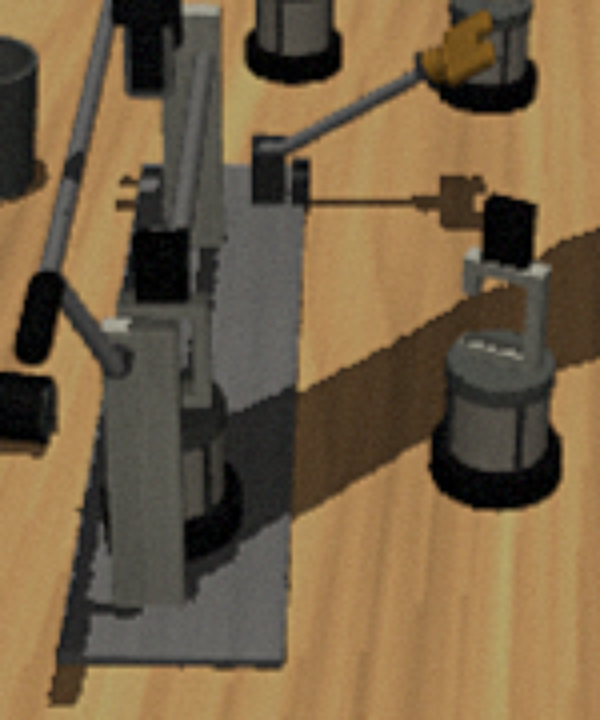

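Lantern A hangs on the rod (crop (190,420)). Next is B, near (413,130).

```bash
python3 -m creep '-0.5 -1 0 0 0 2 0.4;-0.9 -2 0 0 0 4 0.4;-1.3 -3 0 0 0 4 0.4;-1.6 -4 0 0 0 4 0.4;-1.75 -4.8 0 0 0 4 0.4;-1.75 -4.8 0 0 0 4 0.4;-1.75 -4.8 0 0 0 4 0.4;-1.75 -4.8 0 0 0 4 0.4'
python3 - <<'E'
from lan import *
p0=[413,130,0]
vs=[]
for n in('wrist',):
    d,T,m,b=look(n,None,'b_'+n,p0);print(n,b[0],b[1]['rect'],b[1]['score']);vs.append((d,T,m))
p,f=fitmask(vs,p0);print(p,f)
r=b[1]['rect'];over(d,T,p,np.array([max(0,int(r[0])-15),max(0,int(r[1])-15)]),(100,130),4,'oB')
calc((p[0],p[1],138),p[2]+90)
E
```

```text
clock: 20.1
eef_pos: [395.9, 130.4, 272.2]
tool_rot: [3.139, -0.001, 1.58]
force: [0.2, -0.4, 0.4]
width: 51.1
wrist 6.991907272077771 [280.9, 185.7, 343.1, 286.5] 0.71
[413.69685912 130.72741735 -18.64142647] 0.021847616881132126
 shift [-0.013, 0.431, 3.351] turn [0.1, -0.1, 19.2] | at [396.3, 130.9, 272.0] rpy [179.9, -0.1, 90.5] F [0.9, -0.3, -0.3] w 51.4 t 20.2 q7 0.79
```

View pics/oB.png

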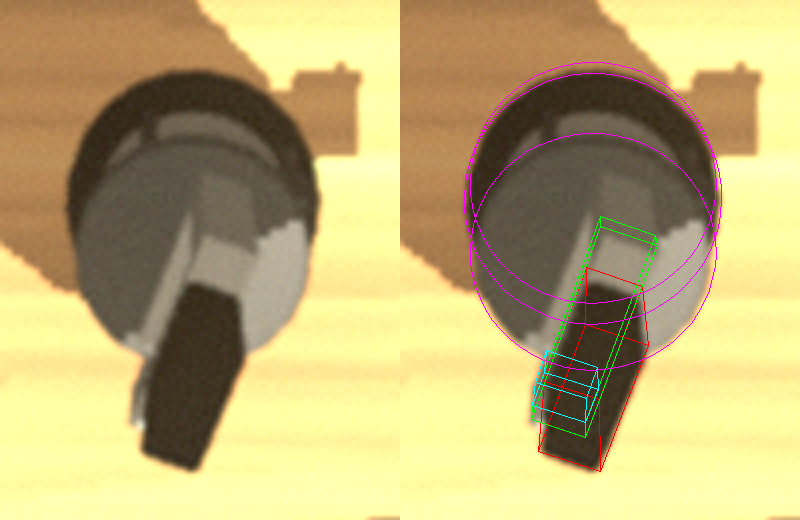

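Lantern B (grey, black foot) matches the overlay at (413.7, 130.7), yaw −18.6°. Grasping it.

```bash
python3 -m creep '0 0.43 0 0 0 7 0.3;0 0.43 0 0 0 14 0.3;0 0.43 0.9 0 0 19.2 0.3;0 0.43 1.9 0 0 19.2 0.3;0 0.43 2.7 0 0 19.2 0.3;0 0.43 3.2 0 0 19.2 0.3;0 0.43 3.35 0 0 19.2 0.3;0 0.43 3.35 0 0 19.2 0.3;0 0.43 3.35 0 0 19.2 1;0 0.43 3.35 0 0 19.2 1'; python3 -m creep '0 0 0 0 0 0 1;0 0 0 0 0 0 1;0 0 0 0 0 0 1;0 0 0 0 0 0 1'; python3 -c "
from go import *
s=ctrl.read_state()
p=W((-90,41,0));calc((p[0],p[1],s['eef_pos'][2]+43),94.5)
"
```

```text
clock: 21.03
eef_pos: [413.4, 131.1, 138.8]
tool_rot: [3.14, -0.002, 1.245]
force: [-0.1, -0.3, -0.5]
width: 36.4
clock: 21.37
eef_pos: [412.9, 130.9, 138.8]
tool_rot: [3.14, -0.002, 1.245]
force: [-0.4, 0.0, 8.3]
width: 11.5
 shift [0.582, 1.983, -1.07] turn [0.1, -0.1, -23.2] | at [412.9, 130.9, 138.8] rpy [179.9, -0.1, 71.3] F [-0.4, 0.0, 8.3] w 11.5 t 21.37 q7 0.25
```

```bash
python3 -m creep '0 0 -0.5 0 0 0 1;0 0 -1.07 0 0 0 1;0.2 0.7 -1.07 0 0 -7 1;0.4 1.4 -1.07 0 0 -14 1;0.58 1.98 -1.07 0 0 -21 1;0.58 1.98 -1.07 0 0 -23.2 1;0.58 1.98 -1.07 0 0 -23.2 1;0.58 1.98 -1.07 0 0 -23.2 1'; python3 -c "
from go import *
p=W((0,41,0));calc((p[0],p[1],181.8),94.5)
"
```

```text
clock: 22.03
eef_pos: [493.6, 126.5, 180.2]
tool_rot: [-3.14, 0.0, 1.648]
force: [-0.8, 0.5, -1.6]
width: 11.0
 shift [0.027, 2.298, -0.045] turn [-0.1, 0.0, -0.1] | at [493.6, 126.5, 180.2] rpy [-179.9, 0.0, 94.4] F [-0.8, 0.5, -1.6] w 11.0 t 22.03 q7 0.75
```

```bash
python3 -m creep '0.02 0.5 -0.04 0 0 0 1;0.02 1 -0.04 0 0 0 1;0.02 1.5 -0.04 0 0 0 1;0.02 1.9 -0.04 0 0 0 1;0.02 2.2 -0.04 0 0 0 1;0.02 2.3 -0.04 0 0 0 1;0.02 2.3 -0.04 0 0 0 1;0.02 2.3 -0.04 0 0 0 1'; python3 -c "
from go import *
p=W((0,41,0));calc((p[0],p[1],158.8),94.5)
snap('side','s12')
i=cv2.imread('pics/s12.png');cv2.imwrite('pics/s12c.png',cv2.resize(i[200:380,220:370],None,fx=4,fy=4))
"
```

```text
clock: 22.7
eef_pos: [584.7, 135.1, 182.0]
tool_rot: [-3.14, 0.001, 1.651]
force: [-0.2, 0.3, -2.4]
width: 11.1
 shift [-0.012, 0.01, 0.58] turn [-0.1, 0.0, 0.1] | at [584.7, 135.1, 182.0] rpy [-179.9, 0.0, 94.6] F [-0.2, 0.3, -2.4] w 11.1 t 22.7 q7 0.84
```

View pics/s12c.png

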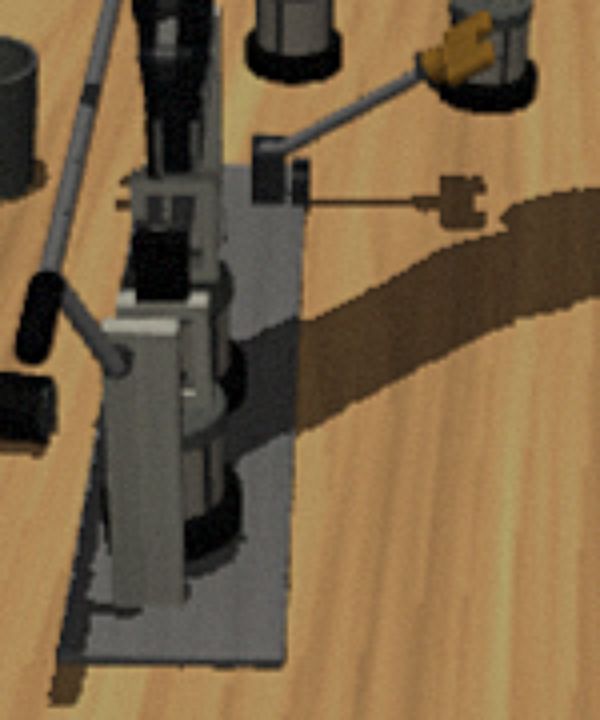

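Lantern B is on the rod too; I'll lower it, let go and rise.

```bash
python3 -m creep '0 0 0.15 0 0 0 1;0 0 0.3 0 0 0 1;0 0 0.45 0 0 0 1;0 0 0.58 0 0 0 1;0 0 0.58 0 0 0 1;0 0 0.58 0 0 0 0.75;0 0 0.58 0 0 0 0.5;0 0 0.58 0 0 0 0.5;0 0 0.58 0 0 0 0.5;0 0 0.58 0 0 0 0.5'; python3 -m creep '0 0 -0.5 0 0 0 0.5;0 0 -1.3 0 0 0 0.5;0 0 -2.3 0 0 0 0.5;0 0 -3.1 0 0 0 0.5;0 0 -3.1 0 0 0 0.5'; python3 -c "
from go import *
snap('side','s13');calc((412,-312,290),90)
i=cv2.imread('pics/s13.png');cv2.imwrite('pics/s13c.png',cv2.resize(i[150:380,220:390],None,fx=3,fy=3))
s=ctrl.read_state();print(s['qpos'])
"
```

```text
clock: 23.58
eef_pos: [586.3, 135.1, 159.0]
tool_rot: [3.141, -0.0, 1.65]
force: [-0.3, -0.0, -0.8]
width: 42.6
clock: 24.0
eef_pos: [589.3, 137.6, 290.0]
tool_rot: [3.13, -0.003, 1.65]
force: [1.0, 1.1, 0.6]
width: 42.6
 shift [-10.83, -5.271, -0.138] turn [0.4, -0.1, 4.5] | at [588.0, 136.5, 286.8] rpy [179.6, -0.1, 94.5] F [-0.4, -0.2, -1.1] w 42.5 t 24.05 q7 0.93
[ 0.22571045  0.6182558  -0.84456987  1.57402752  0.49268936  1.16581741
  0.92825863]
```

View pics/s13c.png

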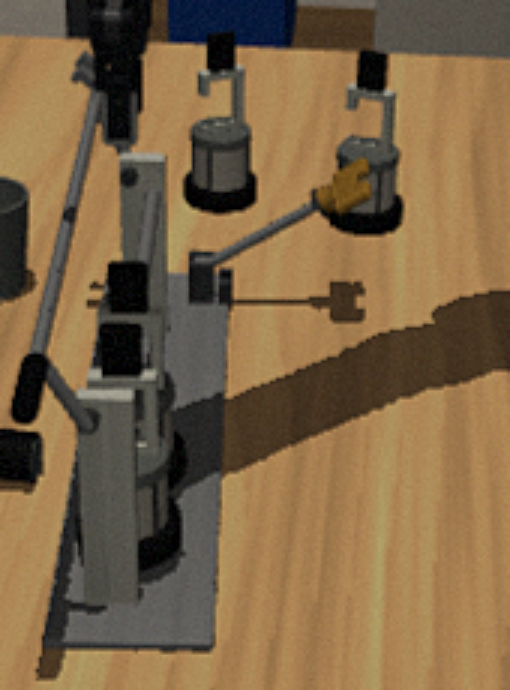

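A and B both hang (crop (125,350) and (128,290)). Now over to lantern C, near (430,−312).

```bash
python3 -m creep '-1 -0.5 0 0 0 2 0.4;-2 -1 0 0 0 4 0.4;-3 -1.5 0 0 0 4 0.4;-4 -2 0 0 0 4 0.4;-5 -2.5 0 0 0 4 0.4;-6 -3 0 0 0 4 0.4;-7 -3.5 0 0 0 4 0.4;-8 -4 0 0 0 4 0.4;-9 -4.5 0 0 0 4 0.4;-10 -5 0 0 0 4 0.4';python3 -m creep '-0.8 -0.25 0 0 0 0 0.4;-0.8 -0.25 0 0 0 0 0.4;-0.8 -0.25 0 0 0 0 0.4'
python3 - <<'E'
from lan import *
p0=[430,-312,0]
vs=[]
for n in('wrist',):
    d,T,m,b=look(n,None,'c_'+n,p0);print(n,b[0],b[1]['rect'],b[1]['score']);vs.append((d,T,m))
p,f=fitmask(vs,p0);print(p,f)
r=b[1]['rect'];over(d,T,p,np.array([max(0,int(r[0])-15),max(0,int(r[1])-15)]),(100,130),4,'oC')
calc((p[0],p[1],138),p[2]+90)
E
```

```text
clock: 24.88
eef_pos: [428.0, -252.9, 282.0]
tool_rot: [-3.14, -0.001, 1.58]
force: [0.6, 0.2, -0.1]
width: 51.3
clock: 25.13
eef_pos: [418.5, -285.2, 281.6]
tool_rot: [-3.14, -0.001, 1.575]
force: [-0.1, 1.3, -0.0]
width: 51.2
wrist 9.116135629331241 [253.1, 184.1, 316.1, 277.9] 0.87
[ 432.93049847 -317.34657233  -19.60012984] 0.010479722172021866
 shift [-0.889, 0.309, 3.609] turn [-0.0, -0.1, 20.2] | at [420.2, -282.1, 282.4] rpy [-180.0, -0.1, 90.6] F [-0.6, 0.5, 0.5] w 51.2 t 25.23 q7 1.67
```

View pics/oC.png

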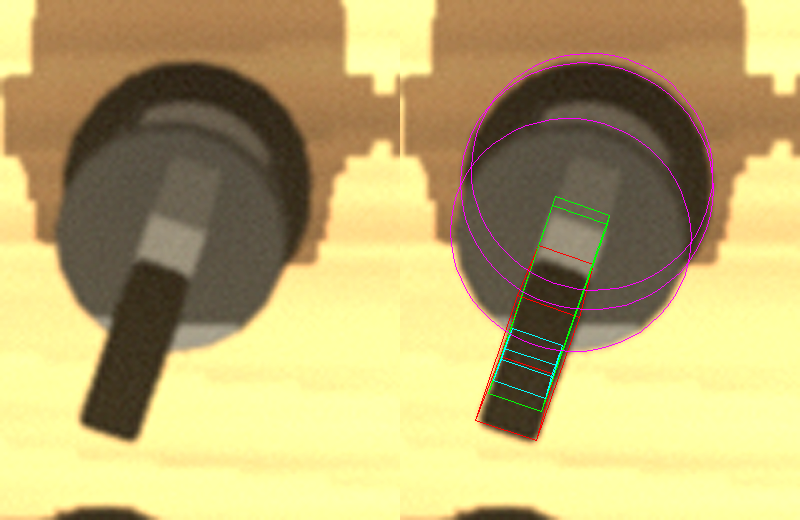

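View pics/c_wrist.png

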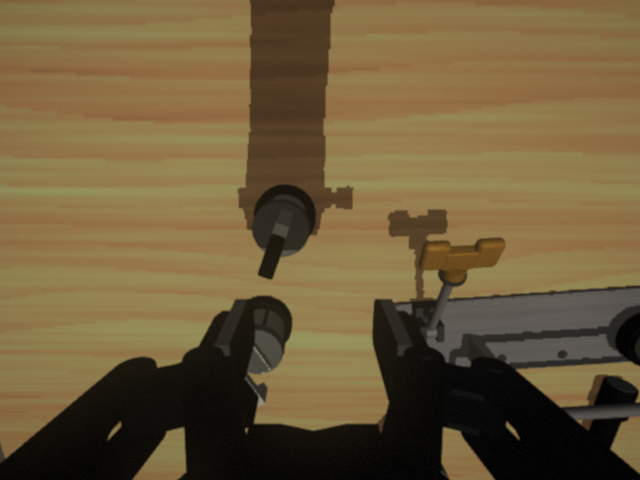

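The arm was still settling for that measurement, so I'll take it again.

```bash
python3 -m creep '-0.5 0 0 0 0 10 0.4;-0.5 0 0 0 0 20 0.4;-0.5 0 0 0 0 20 0.4;-0.5 0 0 0 0 20 0.4;-0.5 0 0 0 0 20 0.4;-0.5 0 0 0 0 20 0.4'
python3 - <<'E'
from lan import *
p0=[430,-312,-20]
d,T,m,b=look('wrist',None,'c_2',p0)
p,f=fitmask([(d,T,m)],p0);print(p,f)
calc((p[0],p[1],138),p[2]+90)
E
```

```text
clock: 25.73
eef_pos: [421.0, -302.0, 283.0]
tool_rot: [-3.142, -0.0, 1.236]
force: [-0.8, -1.1, 0.9]
width: 51.0
[ 433.41501212 -316.99962754  -21.19723174] 0.021017329767346382
 shift [-0.236, 0.419, 3.624] turn [0.0, -0.0, 1.9] | at [420.7, -302.6, 283.0] rpy [180.0, -0.0, 70.7] F [0.1, -0.4, 0.3] w 51.3 t 25.83 q7 1.41
```

C is confirmed at (433.4, −317.0), yaw −20.5°. Grasping.

```bash
python3 -m creep '-0.24 0.42 0 0 0 1.5 0.3;-0.24 0.42 0.9 0 0 1.5 0.3;-0.24 0.42 1.9 0 0 1.5 0.3;-0.24 0.42 2.8 0 0 1.5 0.3;-0.24 0.42 3.4 0 0 1.5 0.3;-0.24 0.42 3.62 0 0 1.5 0.3;-0.24 0.42 3.62 0 0 1.5 0.3;-0.24 0.42 3.62 0 0 1.5 1;-0.24 0.42 3.62 0 0 1.5 1;-0.24 0.42 3.62 0 0 1.5 1'; python3 -m creep '0 0 0 0 0 0 1;0 0 0 0 0 0 1;0 0 0 0 0 0 1;0 0 -1 0 0 0 1;0 0 -2 0 0 0 1;0 0 -3 0 0 0 1;0 0 -4 0 0 0 1;0 0 -4.2 0 0 0 1;0 0 -4.2 0 0 0 1'; python3 -c "
from go import *
snap('side','s14')
p=W((-100,-41,0));calc((p[0],p[1],182),94.5)
"
```

```text
clock: 26.67
eef_pos: [434.3, -318.5, 140.0]
tool_rot: [3.138, 0.001, 1.205]
force: [-0.1, -0.6, -0.1]
width: 24.2
clock: 27.42
eef_pos: [434.4, -318.6, 309.1]
tool_rot: [3.136, 0.002, 1.204]
force: [0.3, 0.0, -2.4]
width: 11.5
 shift [9.013, -1.876, 3.101] turn [0.0, 0.1, -25.5] | at [432.8, -318.3, 306.6] rpy [179.9, 0.1, 69.0] F [-0.6, 0.6, -1.7] w 11.1 t 27.47 q7 1.41
```

View pics/s14.png

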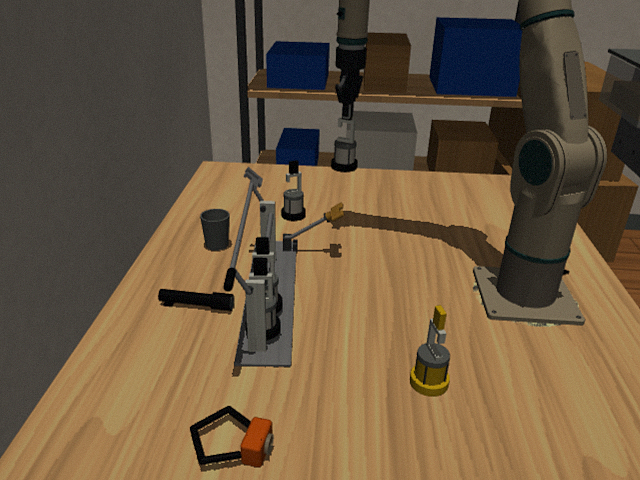

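```bash
python3 -m creep '1 -0.2 0 0 0 -4 1;2 -0.4 0 0 0 -8 1;3 -0.6 0 0 0 -12 1;4 -0.8 0 0 0 -16 1;5 -1 0 0 0 -20 1;6 -1.2 0 0 0 -25.5 1;7 -1.5 0 0 0 -25.5 1;8 -1.7 0 0 0 -25.5 1;9 -1.88 0 0 0 -25.5 1;9 -1.88 0 0 0 -25.5 1'; python3 -c "
from go import *
p=W((-100,-41,0));calc((p[0],p[1],182.5),94.5)
"
```

```text
clock: 28.3
eef_pos: [490.7, 55.7, 305.1]
tool_rot: [3.142, -0.008, 1.664]
force: [-1.0, 1.6, -0.9]
width: 11.1
 shift [-0.294, 0.007, 3.064] turn [-0.0, -0.4, 0.8] | at [490.7, 55.7, 305.1] rpy [180.0, -0.4, 95.3] F [-1.0, 1.6, -0.9] w 11.1 t 28.3 q7 1.06
```

```bash
python3 -m creep '0 0 0.5 0 0 0 1;0 0 1.4 0 0 0 1;0 0 2.3 0 0 0 1;0 0 2.9 0 0 0 1;0 0 3.07 0 0 0 1;0 0 3.07 0 0 0 1;0 0 3.07 0 0 0 1;0 0 3.07 0 0 0 1'; python3 -c "
from go import *
p=W((1,-41,0));calc((p[0],p[1],182.5),94.5)
"
```

```text
clock: 28.97
eef_pos: [492.5, 45.5, 184.4]
tool_rot: [3.14, -0.0, 1.65]
force: [0.8, -0.3, -1.8]
width: 11.6
 shift [-0.012, 2.511, 0.053] turn [0.1, -0.0, 0.0] | at [492.5, 45.5, 184.4] rpy [179.9, -0.0, 94.5] F [0.8, -0.3, -1.8] w 11.6 t 28.97 q7 0.9
```

```bash
python3 -m creep '0 0.5 0.05 0 0 0 1;0 1 0.05 0 0 0 1;0 1.5 0.05 0 0 0 1;0 1.9 0.05 0 0 0 1;0 2.2 0.05 0 0 0 1;0 2.45 0.05 0 0 0 1;0 2.5 0.05 0 0 0 1;0 2.5 0.05 0 0 0 1;0 2.5 0.05 0 0 0 1'; python3 -c "
from go import *
p=W((1,-41,0));calc((p[0],p[1],159.5),94.5)
snap('side','s15')
i=cv2.imread('pics/s15.png');cv2.imwrite('pics/s15c.png',cv2.resize(i[180:380,220:370],None,fx=4,fy=4)[:600])
"
```

```text
clock: 29.72
eef_pos: [591.0, 53.0, 182.1]
tool_rot: [3.141, 0.0, 1.65]
force: [0.2, -0.6, -2.6]
width: 11.0
 shift [-0.002, 0.042, 0.565] turn [0.0, 0.0, 0.0] | at [591.0, 53.0, 182.1] rpy [180.0, 0.0, 94.5] F [0.2, -0.6, -2.6] w 11.0 t 29.72 q7 0.96
```

View pics/s15c.png

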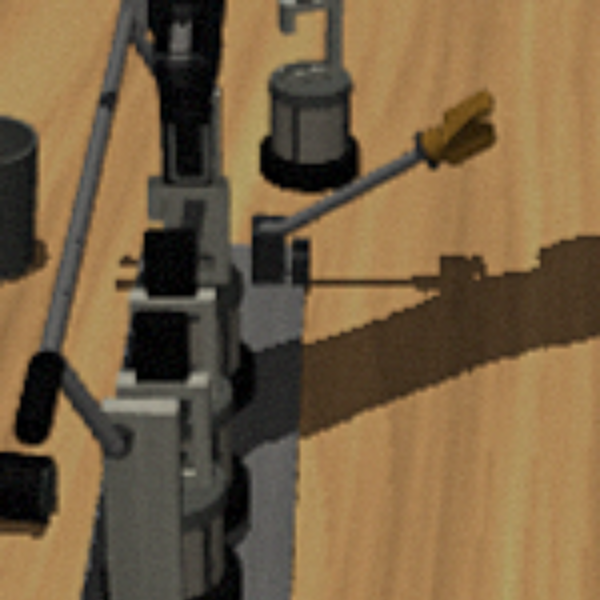

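```bash
python3 -m creep '0 0.02 0.15 0 0 0 1;0 0.02 0.3 0 0 0 1;0 0.02 0.45 0 0 0 1;0 0.02 0.57 0 0 0 1;0 0.02 0.57 0 0 0 1;0 0.02 0.57 0 0 0 0.75;0 0.02 0.57 0 0 0 0.5;0 0.02 0.57 0 0 0 0.5;0 0.02 0.57 0 0 0 0.5;0 0.02 0.57 0 0 0 0.5'; python3 -m creep '0 0 -0.5 0 0 0 0.5;0 0 -1.3 0 0 0 0.5;0 0 -2.3 0 0 0 0.5;0 0 -3.1 0 0 0 0.5;0 0 -3.1 0 0 0 0.5'; python3 -c "
from go import *
snap('side','s16');calc((565,-340,287),90)
i=cv2.imread('pics/s16.png');cv2.imwrite('pics/s16c.png',cv2.resize(i[150:380,220:390],None,fx=3,fy=3)[:600])
snap('top','t16')
"
```

```text
clock: 30.6
eef_pos: [592.1, 53.1, 158.3]
tool_rot: [-3.141, -0.0, 1.65]
force: [0.0, -0.5, 0.7]
width: 42.6
clock: 31.02
eef_pos: [595.5, 55.2, 289.3]
tool_rot: [3.13, -0.002, 1.65]
force: [0.0, -0.3, -0.3]
width: 43.0
 shift [-9.769, -1.502, -0.038] turn [0.4, -0.1, 4.5] | at [594.1, 54.3, 286.2] rpy [179.6, -0.0, 94.5] F [-0.3, -0.1, -0.9] w 42.5 t 31.07 q7 1.06
```

View pics/s16c.png

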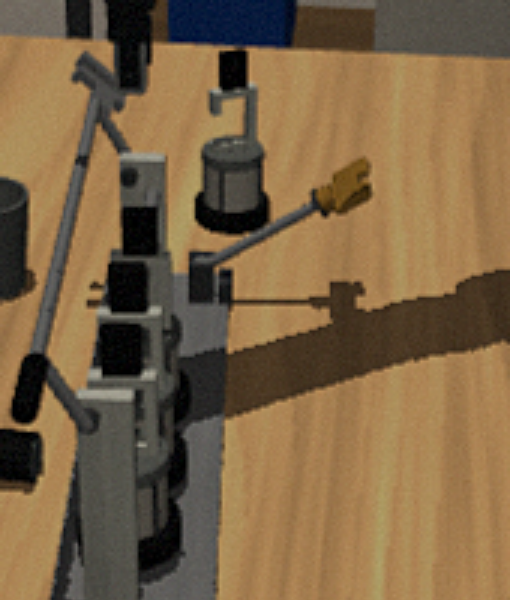

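View pics/t16.png

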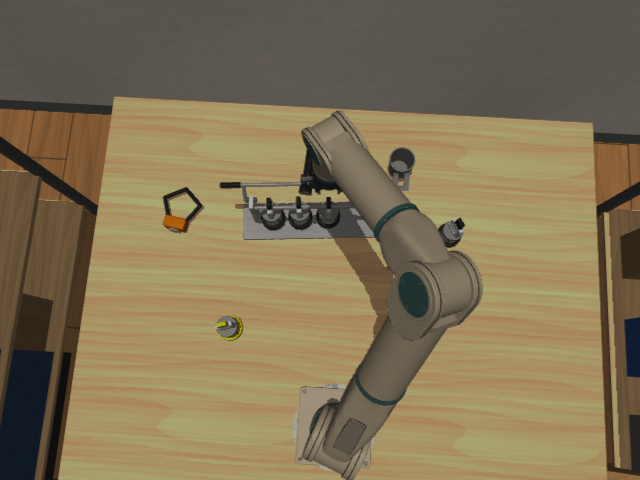

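A, B and C all hang. D has been knocked aside: it was at top (463,229) and is now at (450,233). I'll go there and measure.

```bash
python3 -m creep '-1 -0.2 0 0 0 2 0.4;-2 -0.4 0 0 0 4 0.4;-3 -0.6 0 0 0 4 0.4;-4 -0.8 0 0 0 4 0.4;-5 -1 0 0 0 4 0.4;-6 -1.2 0 0 0 4 0.4;-7 -1.4 0 0 0 4 0.4;-8 -1.6 0 0 0 4 0.4;-8.7 -1.7 0 0 0 4 0.4;-8.7 -1.7 0 0 0 4 0.4';python3 -m creep '0 0 0 0 0 0 0.4;0 0 0 0 0 0 0.4;0 0 0 0 0 0 0.4;0 0 0 0 0 0 0.4'
python3 - <<'E'
from lan import *
p0=[575,-303,-20]
d,T,m,b=look('wrist',None,'d_wrist',p0);print(b[0],b[1]['rect'],b[1]['score'])
p,f=fitmask([(d,T,m)],p0);print(p,f)
r=b[1]['rect'];over(d,T,p,np.array([max(0,int(r[0])-15),max(0,int(r[1])-15)]),(100,130),4,'oD')
calc((p[0],p[1],138),p[2]+90)
E
```

```text
clock: 31.95
eef_pos: [548.5, -308.6, 279.2]
tool_rot: [-3.137, 0.003, 1.568]
force: [-0.8, -1.7, 0.7]
width: 50.9
clock: 32.28
eef_pos: [552.2, -297.2, 282.4]
tool_rot: [-3.141, -0.001, 1.583]
force: [0.1, 0.5, 0.2]
width: 51.4
11.062729971366004 [272.7, 175.4, 337.5, 267.4] 0.94
[ 559.50144861 -305.88794372   28.52943631] 0.021814623847603798
 shift [-0.204, 0.18, 3.617] turn [0.0, -0.0, -27.9] | at [552.2, -297.8, 282.7] rpy [180.0, -0.0, 90.7] F [0.0, -0.0, 0.3] w 51.4 t 32.38 q7 1.59
```

View pics/oD.png

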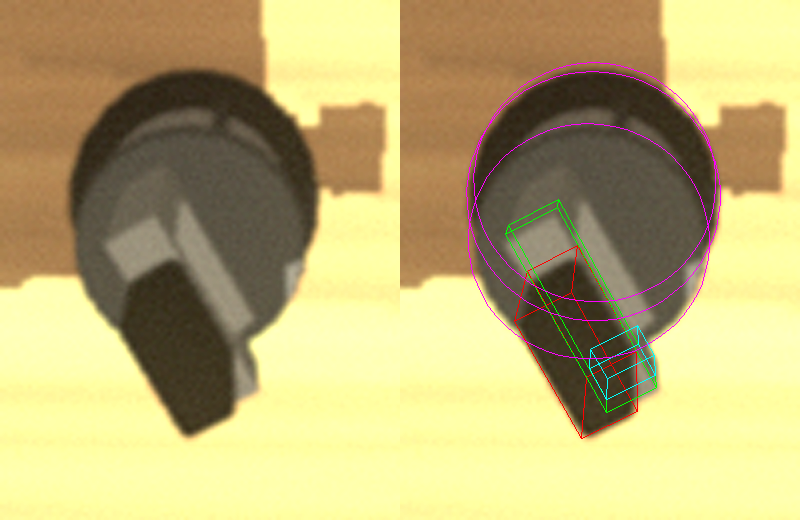

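View pics/d_wrist.png

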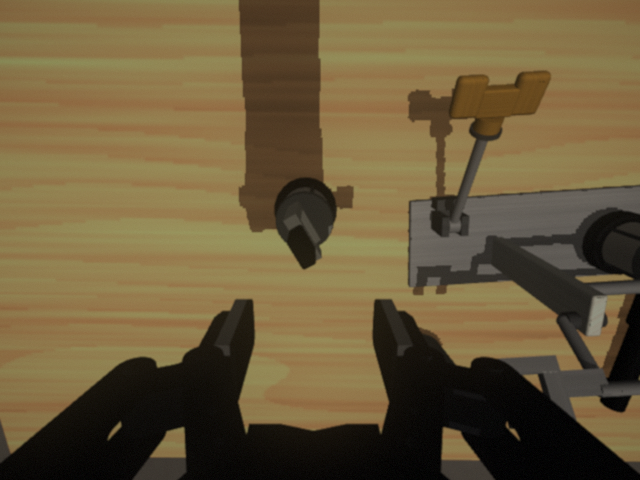

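D is at (559.5, −305.9), yaw 28.5°, still upright. The overlay fits. Grasping.

```bash
python3 -m creep '-0.2 0.18 0 0 0 -7 0.3;-0.2 0.18 0 0 0 -14 0.3;-0.2 0.18 0 0 0 -21 0.3;-0.2 0.18 0.9 0 0 -27.9 0.3;-0.2 0.18 1.9 0 0 -27.9 0.3;-0.2 0.18 2.8 0 0 -27.9 0.3;-0.2 0.18 3.4 0 0 -27.9 0.3;-0.2 0.18 3.61 0 0 -27.9 0.3;-0.2 0.18 3.61 0 0 -27.9 0.3;-0.2 0.18 3.61 0 0 -27.9 1';python3 -c "
from go import *
calc((559.5,-305.9,138),118.5)"; python3 -m creep '0 0 0 0 0 0 1;0 0 0 0 0 0 1;0 0 0 0 0 0 1;0 0 0 0 0 0 1;0 0 -1 0 0 0 1;0 0 -2 0 0 0 1;0 0 -3 0 0 0 1;0 0 -4 0 0 0 1;0 0 -4.2 0 0 0 1;0 0 -4.2 0 0 0 1'; python3 -c "
from go import *
snap('side','s17')
p=W((-100,-123,0));calc((p[0],p[1],305),94.5)
"
```

```text
clock: 33.22
eef_pos: [560.2, -306.7, 139.3]
tool_rot: [3.14, 0.001, 2.068]
force: [0.5, 0.0, 0.1]
width: 49.1
 shift [0.026, -0.004, 0.032] turn [0.1, 0.0, -0.0] | at [560.2, -306.7, 139.3] rpy [179.9, 0.0, 118.5] F [0.5, 0.0, 0.1] w 49.1 t 33.22 q7 1.9
clock: 34.05
eef_pos: [560.8, -307.0, 310.0]
tool_rot: [3.138, 0.005, 2.067]
force: [-0.5, -0.3, -3.3]
width: 11.1
 shift [6.67, 1.883, 0.039] turn [0.1, 0.1, 23.9] | at [559.2, -307.2, 307.0] rpy [180.0, 0.1, 118.4] F [-1.2, 0.1, -2.5] w 11.0 t 34.1 q7 2.04
```

View pics/s17.png

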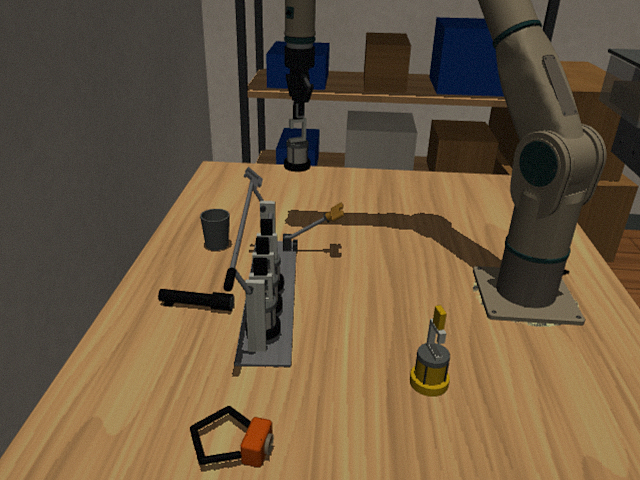

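```bash
python3 -m creep '0.8 0.2 0 0 0 4 1;1.7 0.5 0 0 0 8 1;2.6 0.7 0 0 0 12 1;3.5 1 0 0 0 16 1;4.4 1.2 0 0 0 20 1;5.3 1.5 0 0 0 23.9 1;6.2 1.7 0 0 0 23.9 1;6.67 1.88 0 0 0 23.9 1;6.67 1.88 0 0 0 23.9 1;6.67 1.88 0 0 0 23.9 1'; python3 -m creep '0 0 0.5 0 0 0 1;0 0 1.4 0 0 0 1;0 0 2.3 0 0 0 1;0 0 2.9 0 0 0 1;0 0 3.12 0 0 0 1;0 0 3.12 0 0 0 1;0 0 3.12 0 0 0 1;0 0 3.12 0 0 0 1'; python3 -c "
from go import *
p=W((1,-123,0));calc((p[0],p[1],182.3),94.5)
"
```

```text
clock: 34.93
eef_pos: [496.8, -36.2, 304.5]
tool_rot: [-3.138, 0.0, 1.653]
force: [-0.1, -0.5, -1.9]
width: 11.2
clock: 35.6
eef_pos: [499.4, -36.9, 182.5]
tool_rot: [3.139, 0.0, 1.649]
force: [0.2, -0.3, -1.0]
width: 11.1
 shift [0.009, 2.502, 0.011] turn [0.1, 0.0, -0.0] | at [499.4, -36.9, 182.5] rpy [179.9, 0.0, 94.5] F [0.2, -0.3, -1.0] w 11.1 t 35.6 q7 1.06
```

```bash
python3 -m creep '0 0.5 0.02 0 0 0 1;0 1 0.02 0 0 0 1;0 1.5 0.02 0 0 0 1;0 1.9 0.02 0 0 0 1;0 2.2 0.02 0 0 0 1;0 2.45 0.02 0 0 0 1;0 2.5 0.02 0 0 0 1;0 2.5 0.02 0 0 0 1;0 2.5 0.02 0 0 0 1'; python3 -c "
from go import *
p=W((1,-123,0));calc((p[0],p[1],159.3),94.5)
snap('side','s18')
i=cv2.imread('pics/s18.png');cv2.imwrite('pics/s18c.png',cv2.resize(i[180:330,220:370],None,fx=4,fy=4)[:600])
"
```

```text
clock: 36.35
eef_pos: [597.6, -28.9, 181.3]
tool_rot: [3.141, 0.0, 1.65]
force: [-0.3, -0.4, -2.1]
width: 11.3
 shift [0.002, 0.039, 0.55] turn [0.0, 0.0, 0.0] | at [597.6, -28.9, 181.3] rpy [180.0, 0.0, 94.5] F [-0.3, -0.4, -2.1] w 11.3 t 36.35 q7 1.11
```

View pics/s18c.png

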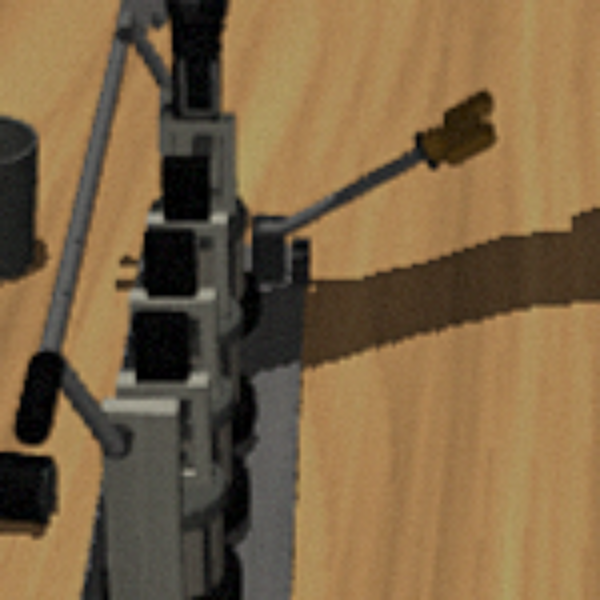

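```bash
python3 -m creep '0 0.02 0.15 0 0 0 1;0 0.02 0.3 0 0 0 1;0 0.02 0.45 0 0 0 1;0 0.02 0.56 0 0 0 1;0 0.02 0.56 0 0 0 1;0 0.02 0.56 0 0 0 0.75;0 0.02 0.56 0 0 0 0.5;0 0.02 0.56 0 0 0 0.5;0 0.02 0.56 0 0 0 0.5;0 0.02 0.56 0 0 0 0.5'; python3 -m creep '0 0 -0.5 0 0 0 0.5;0 0 -1.3 0 0 0 0.5;0 0 -2.3 0 0 0 0.5;0 0 -3.1 0 0 0 0.5;0 -1.5 -3.1 0 0 0 0.5;0 -3 -3.1 0 0 0 0.5;0 -4 -3.1 0 0 0 0.5;0 -4 -3.1 0 0 0 0.5;0 -4 -3.1 0 0 0 0.5'; python3 -c "
from go import *
d=snap('side','s19')
i=cv2.imread('pics/s19.png');cv2.imwrite('pics/s19c.png',cv2.resize(i[180:360,220:370],None,fx=3.3,fy=3.3))
s=ctrl.read_state();d=snap('wrist','w19')
for y in (122,41,-41,-123): print(proj(np.array([W((0,y,190)),W((0,y,140))]),d,camT(d,s)).round().tolist())
p=W((45.7,222,0));calc((p[0],p[1],280),4.5)
"
```

```text
clock: 37.23
eef_pos: [598.6, -28.7, 157.8]
tool_rot: [-3.141, -0.0, 1.65]
force: [-0.7, -0.3, -0.6]
width: 42.8
clock: 37.98
eef_pos: [431.1, -42.6, 281.0]
tool_rot: [-3.132, 0.004, 1.651]
force: [-0.2, 0.7, 0.2]
width: 42.3
[[615.0, 442.0], [573.0, 399.0]]
[[515.0, 442.0], [487.0, 399.0]]
[[415.0, 442.0], [401.0, 399.0]]
[[314.0, 441.0], [314.0, 398.0]]
 shift [8.643, 5.138, 0.049] turn [0.1, 0.1, 90.0] | at [438.5, -42.0, 282.5] rpy [180.0, 0.1, 94.5] F [0.4, -0.6, 0.8] w 42.6 t 38.08 q7 1.24
```

View pics/s19c.png

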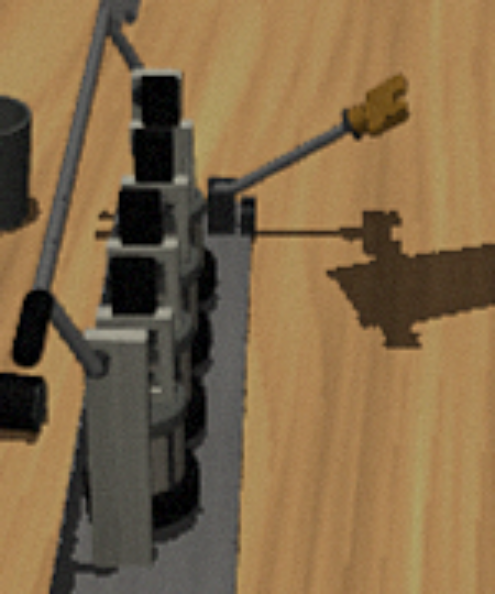

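View pics/w19.png

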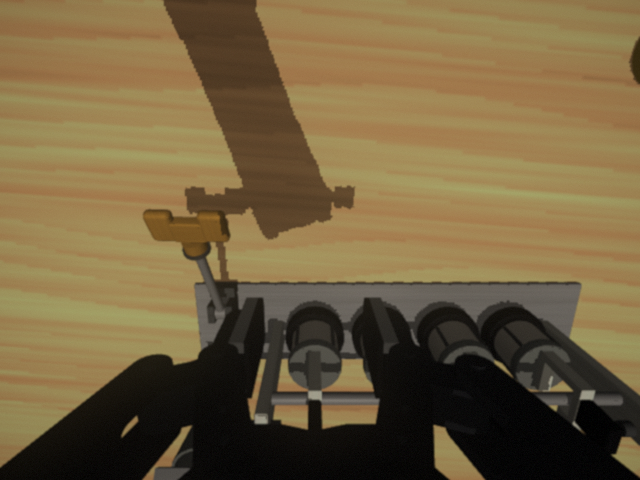

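All four hang along the rod. Back to the keeper handle, now at rail (46, 220, 208).

```bash
python3 -m creep '0.9 0 -0.3 0 0 7 0.3;1.8 0.5 -0.3 0 0 14 0.3;2.7 1 -0.3 0 0 21 0.3;3.6 1.6 -0.3 0 0 28 0.3;4.4 2.2 -0.3 0 0 35 0.3;5.2 2.8 -0.3 0 0 42 0.3;6 3.4 -0.3 0 0 49 0.3;6.8 4 -0.3 0 0 56 0.3;7.6 4.6 -0.3 0 0 63 0.3;8.4 5 -0.3 0 0 70 0.3'; python3 -c "
from go import *
p=W((45.7,222,0));calc((p[0],p[1],290),4.5)"
```

```text
clock: 38.92
eef_pos: [614.9, 312.3, 293.0]
tool_rot: [3.141, -0.002, 0.422]
force: [0.5, -1.1, 0.6]
width: 59.8
 shift [0.099, -0.132, 0.075] turn [-0.0, -0.1, 19.7] | at [614.9, 312.3, 293.0] rpy [180.0, -0.1, 24.2] F [0.5, -1.1, 0.6] w 59.8 t 38.92 q7 -0.36
```

```bash
python3 -m creep '0.1 -0.13 0 0 0 7 0.3;0.1 -0.13 0 0 0 14 0.3;0.1 -0.13 0 0 0 19.7 0.3;0.1 -0.13 0 0 0 19.7 0.3;0.1 -0.13 0 0 0 19.7 0.3;0.1 -0.13 0 0 0 19.7 0.3'; python3 -c "
from go import *
s=ctrl.read_state();d=snap('wrist','w20')
print(proj(np.array([W((45.7,193,208)),W((45.7,248,208))]),d,camT(d,s)).round().tolist())
p=W((45.7,222,0));calc((p[0],p[1],188),4.5)"
```

```text
clock: 39.42
eef_pos: [613.9, 316.2, 293.8]
tool_rot: [-3.141, -0.0, 0.087]
force: [0.3, 0.8, 0.8]
width: 59.9
[[319.0, 289.0], [320.0, 211.0]]
 shift [0.069, -0.063, 2.649] turn [-0.0, -0.0, 0.4] | at [613.8, 316.0, 293.9] rpy [-180.0, -0.0, 4.9] F [0.8, 0.0, 0.3] w 59.9 t 39.47 q7 -0.65
```

View pics/w20.png

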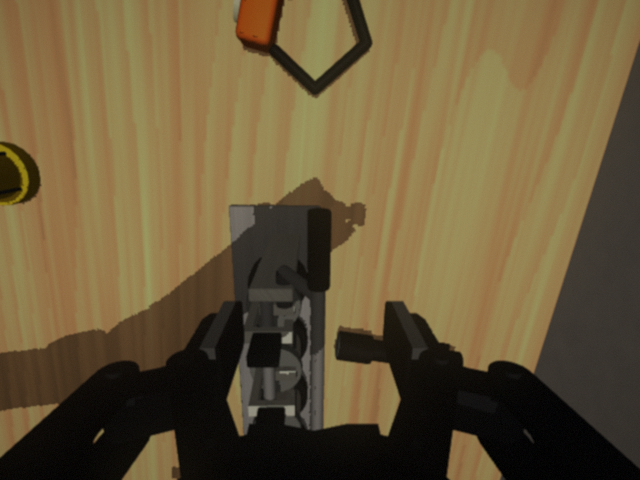

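The handle is at (318,208–290), as predicted. Descending and gripping.

```bash
python3 -m creep '0.07 -0.06 0.9 0 0 0 0.3;0.07 -0.06 1.8 0 0 0 0.3;0.07 -0.06 2.4 0 0 0 0.3;0.07 -0.06 2.64 0 0 0 0.3;0.07 -0.06 2.64 0 0 0 0.3;0.07 -0.06 2.64 0 0 0 1;0.07 -0.06 2.64 0 0 0 1;0.07 -0.06 2.64 0 0 0 1;0.07 -0.06 2.64 0 0 0 1;0.07 -0.06 2.64 0 0 0 1'; python3 -c "
from go import *
h=np.array([18,158])
f=lambda a:h+57*np.array([np.cos(np.arctan2(-18,-54)-a),np.sin(np.arctan2(-18,-54)-a)])
for a in np.arange(2.4,-.01,-0.15): d=(f(a)-f(2.4))/40;print(round(a,2),d[0].round(2),-d[1].round(2))
calc((0,0,188),4.5)"
```

```text
clock: 40.3
eef_pos: [617.3, 319.1, 190.8]
tool_rot: [-3.14, -0.004, 0.084]
force: [0.4, 0.3, 5.9]
width: 14.1
2.4 0.0 -0.0
2.25 -0.19 -0.09
2.1 -0.4 -0.15
1.95 -0.61 -0.18
1.8 -0.82 -0.17
1.65 -1.03 -0.14
1.5 -1.24 -0.07
1.35 -1.43 0.03
1.2 -1.6 0.15
1.05 -1.76 0.3
0.9 -1.89 0.47
0.75 -1.99 0.65
0.6 -2.06 0.85
0.45 -2.11 1.06
0.3 -2.12 1.28
0.15 -2.1 1.49
0.0 -2.04 1.7
 shift [-16.048, 6.652, -0.001] turn [-0.1, -0.2, 0.3] | at [617.3, 319.1, 190.8] rpy [-179.9, -0.2, 4.8] F [0.4, 0.3, 5.9] w 14.1 t 40.3 q7 -0.7
```

```bash
python3 -m creep '-0.19 0 -0.09 0 0 0 1;-0.4 0 -0.15 0 0 0 1;-0.61 0 -0.18 0 0 0 1;-0.82 0 -0.17 0 0 0 1;-1.03 0 -0.14 0 0 0 1;-1.24 0 -0.07 0 0 0 1;-1.43 0 0.03 0 0 0 1;-1.6 0 0.15 0 0 0 1'; python3 -c "
from go import *
calc((0,0,188),4.5)"
```

```text
clock: 40.97
eef_pos: [557.2, 314.4, 186.2]
tool_rot: [-3.137, -0.012, 0.083]
force: [7.4, 0.3, 3.1]
width: 13.5
 shift [-14.534, 6.673, -0.255] turn [-0.2, -0.7, 0.3] | at [557.2, 314.4, 186.2] rpy [-179.8, -0.7, 4.8] F [7.4, 0.3, 3.1] w 13.5 t 40.97 q7 -0.77
```

```bash
python3 -m creep '-0.16 0 0.15 0 0 0 1;-0.29 0 0.32 0 0 0 1;-0.39 0 0.5 0 0 0 1;-0.46 0 0.7 0 0 0 1;-0.51 0 0.91 0 0 0 1;-0.52 0 1.13 0 0 0 1;-0.5 0 1.34 0 0 0 1;-0.46 0 1.5 0 0 0 1;-0.46 0 1.52 0 0 0 1'; python3 -c "
from go import *
calc((0,0,188),4.5)"
```

```text
clock: 41.72
eef_pos: [533.6, 312.3, 120.7]
tool_rot: [-3.14, 0.0, 0.085]
force: [1.5, 3.2, -4.9]
width: 13.9
 shift [-13.955, 6.648, -1.684] turn [-0.1, 0.0, 0.4] | at [533.6, 312.3, 120.7] rpy [-179.9, 0.0, 4.9] F [1.5, 3.2, -4.9] w 13.9 t 41.72 q7 -0.83
```

```bash
python3 -m creep '0 0 0 0 0 0 0.3;0 0 0 0 0 0 0.3;0 0 0 0 0 0 0.3;0 0 0 0 0 0 0.3;0 0 -1 0 0 0 0.3;0 0 -2 0 0 0 0.3;0 0 -3 0 0 0 0.3;0 0 -3.6 0 0 0 0.3;0 0 -3.6 0 0 0 0.3'; python3 -c "
from go import *
d=snap('side','s21');e=snap('top','t21')
i=cv2.imread('pics/s21.png');cv2.imwrite('pics/s21c.png',cv2.resize(i[170:360,220:380],None,fx=3.1,fy=3.1))
a=1.0
for r in (105,146.5+7.5,171):
  P=W((-36-r*np.sin(a),-235,35+r*np.cos(a)));print(P.round(1),proj(P,d,camT(d)).round(1),proj(P,e,camT(e)).round(1))
calc((0,0,0),4.5)"
```

```text
clock: 42.47
eef_pos: [536.4, 313.6, 272.4]
tool_rot: [-3.136, -0.01, 0.084]
force: [0.5, 0.4, 0.6]
width: 59.9
[ 483.1 -150.3   91.7] [[322.5 219.4]] [[398.1 252.7]]
[ 442.  -153.6  118.2] [[339.2 210.3]] [[400.  265.7]]
[ 427.7 -154.7  127.4] [[345.1 207.1]] [[400.7 270.3]]
 shift [-13.976, 6.638, 6.641] turn [-0.0, -0.1, 0.3] | at [534.2, 311.4, 266.9] rpy [-180.0, -0.1, 4.8] F [1.0, -0.5, -0.7] w 60.0 t 42.57 q7 -0.74
```

View pics/s21c.png

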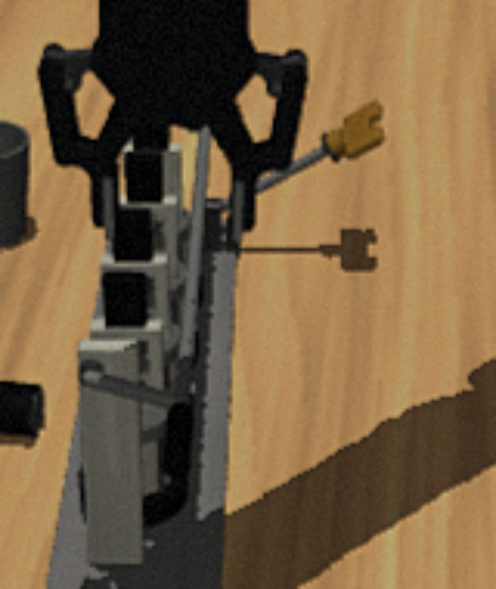

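View pics/t21.png

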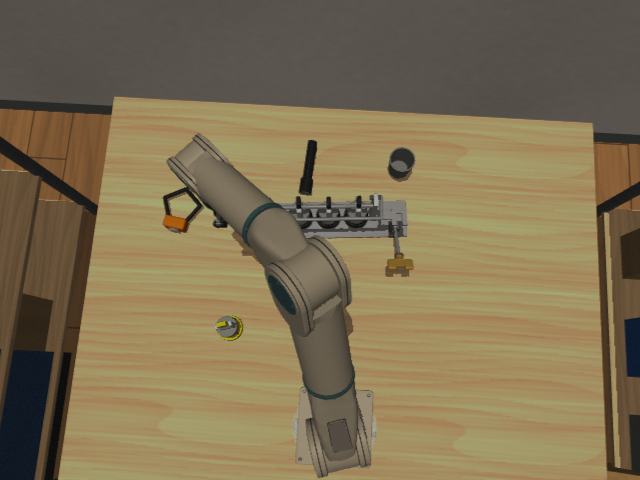

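The keeper is shut in front of the lanterns, and the nut is at top (400,265), bolt at 1.0. Next: go in front of the nut and push the bolt up.

```bash
python3 -c "
from go import *
p=W((-218,-235,0));calc((p[0],p[1],267),94.5)"; python3 -m creep '-0.4 0.9 0 0 0 -7 1;-0.8 1.8 0 0 0 -14 1;-1.3 2.8 0 0 0 -21 1;-1.8 3.8 0 0 0 -28 1;-2.3 4.8 0 0 0 -35 1;-2.8 5.8 0 0 0 -42 1;-3.3 6.8 0 0 0 -49 1;-3.7 7.8 0 0 0 -56 1;-4.1 8.8 0 0 0 -63 1;-4.5 9.8 0 0 0 -70 1'; python3 -c "
from go import *
p=W((-218,-235,0));calc((p[0],p[1],267),94.5)"
```

```text
shift [-4.584, 11.384, -0.017] turn [0.1, -0.1, -89.7] | at [534.2, 311.4, 266.9] rpy [-180.0, -0.1, 4.8] F [1.0, -0.5, -0.7] w 60.0 t 42.57 q7 -0.74
clock: 43.4
eef_pos: [398.1, -56.3, 264.5]
tool_rot: [-3.138, 0.001, 1.255]
force: [0.7, -0.3, -0.0]
width: -0.3
 shift [-2.476, 0.59, -0.063] turn [-0.2, 0.0, -22.6] | at [398.1, -56.3, 264.5] rpy [-179.8, 0.0, 71.9] F [0.7, -0.3, -0.0] w -0.3 t 43.4 q7 0.97
```

```bash
python3 -m creep '-0.8 0.2 0 0 0 -7 1;-1.5 0.4 0 0 0 -14 1;-1.5 0.4 0 0 0 -19.7 1;-1.5 0.4 0 0 0 -19.7 1;-1.5 0.4 0 0 0 -19.7 1;-1.5 0.4 0 0 0 -19.7 1'; python3 -c "
from go import *
p=W((-218,-235,0));calc((p[0],p[1],100),94.5)
s=ctrl.read_state();d=snap('wrist','w22')
for a,r in((1,154),(1,171),(0,140)):
  print(proj(W((-36-r*np.sin(a),-235,35+r*np.cos(a))),d,camT(d,s)))"
```

```text
clock: 43.9
eef_pos: [396.2, -115.5, 265.2]
tool_rot: [-3.14, -0.001, 1.592]
force: [-0.1, -0.6, -0.4]
width: 0.0
 shift [-1.058, -0.18, 4.13] turn [-0.1, -0.1, -3.3] | at [396.2, -115.5, 265.2] rpy [-179.9, -0.1, 91.2] F [-0.1, -0.6, -0.4] w 0.0 t 43.9 q7 1.4
[[267.52972819 280.4581557 ]]
[[264.569502   268.85861278]]
[[274.1458003 453.3678075]]
```

View pics/w22.png

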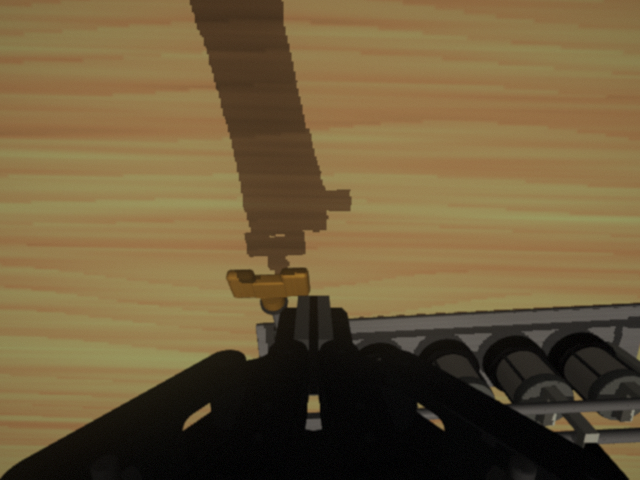

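```bash
python3 -m creep '-0.6 -0.1 0 0 0 -3 1;-1.06 -0.18 0.5 0 0 -3.3 1;-1.06 -0.18 1.4 0 0 -3.3 1;-1.06 -0.18 2.4 0 0 -3.3 1;-1.06 -0.18 3.3 0 0 -3.3 1;-1.06 -0.18 4 0 0 -3.3 1;-1.06 -0.18 4.13 0 0 -3.3 1;-1.06 -0.18 4.13 0 0 -3.3 1;-1.06 -0.18 4.13 0 0 -3.3 1'; python3 -c "
from go import *
p=W((-218,-235,0));calc((p[0],p[1],100),94.5)
for a in np.arange(1,-.06,-.1):
  x=-36-171*np.sin(a)-5.5*np.cos(a)-11;z=35+171*np.cos(a)-5.5*np.sin(a)-24
  print(round(a,2),((x+218)/40).round(2),(-(z-100)/40).round(2))
snap('side','s23')
i=cv2.imread('pics/s23.png');cv2.imwrite('pics/s23c.png',cv2.resize(i[120:320,240:400],None,fx=3,fy=3))"
```

```text
clock: 44.7
eef_pos: [391.5, -158.3, 101.4]
tool_rot: [3.141, 0.0, 1.652]
force: [-0.2, -0.1, 0.6]
width: 0.1
 shift [0.016, -0.042, 0.035] turn [0.1, 0.0, 0.2] | at [391.5, -158.3, 101.4] rpy [179.9, 0.0, 94.7] F [-0.2, -0.1, 0.6] w 0.1 t 44.7 q7 1.18
1.0 0.6 0.03
0.9 0.84 -0.32
0.8 1.11 -0.65
0.7 1.42 -0.96
0.6 1.75 -1.23
0.5 2.1 -1.46
0.4 2.48 -1.66
0.3 2.88 -1.82
0.2 3.29 -1.94
0.1 3.71 -2.01
0.0 4.14 -2.05
```

View pics/s23c.png

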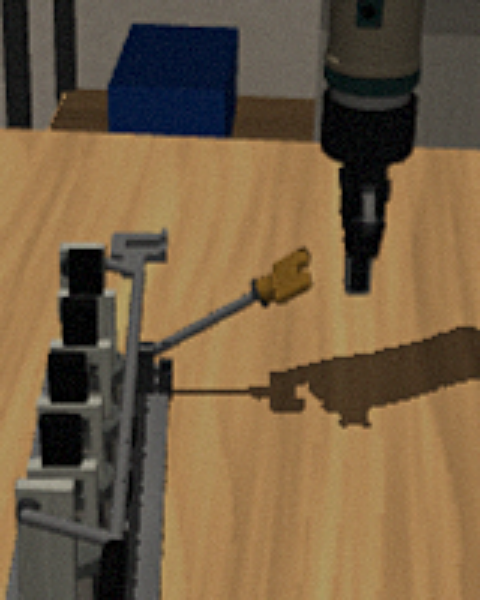

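```bash
python3 -m creep '0 0.35 0 0 0 0 1;0 0.6 0 0 0 0 1;0 0.84 -0.3 0 0 0 1;0 1.11 -0.62 0 0 0 1;0 1.42 -0.93 0 0 0 1;0 1.75 -1.2 0 0 0 1;0 2.1 -1.43 0 0 0 1;0 2.48 -1.63 0 0 0 1;0 2.48 -1.63 0 0 0 1'; python3 -c "
from go import *
calc((0,0,100),94.5)
snap('side','s24')
i=cv2.imread('pics/s24.png');cv2.imwrite('pics/s24c.png',cv2.resize(i[120:320,240:400],None,fx=3,fy=3))"
```

```text
clock: 45.5
eef_pos: [494.5, -150.7, 169.1]
tool_rot: [3.132, 0.001, 1.651]
force: [0.5, 0.4, -0.2]
width: 0.4
 shift [4.743, -12.038, 1.612] turn [0.5, 0.0, 0.1] | at [494.5, -150.7, 169.1] rpy [179.5, 0.0, 94.6] F [0.5, 0.4, -0.2] w 0.4 t 45.5 q7 1.32
```

View pics/s24c.png

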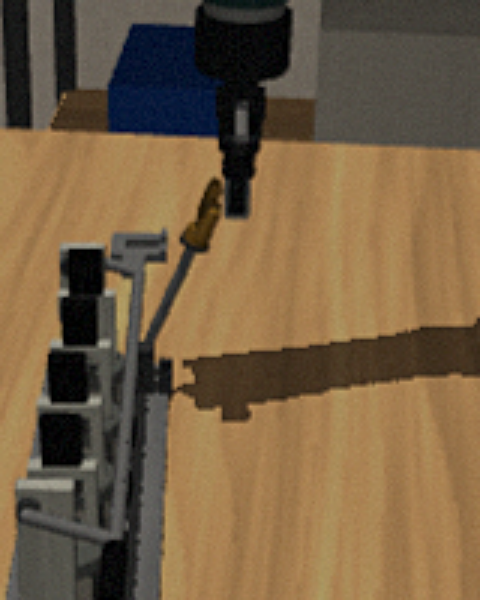

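```bash
python3 -m creep '0 0.2 -0.08 0 0 0 1;0 0.4 -0.16 0 0 0 1;0 0.6 -0.22 0 0 0 1;0 0.81 -0.28 0 0 0 1;0 1.02 -0.32 0 0 0 1;0 1.23 -0.35 0 0 0 1;0 1.45 -0.37 0 0 0 1;0 1.6 -0.38 0 0 0 1;0 1.6 -0.38 0 0 0 1'; python3 -c "
from go import *
calc((0,0,100),94.5)
snap('side','s25')
i=cv2.imread('pics/s25.png');cv2.imwrite('pics/s25c.png',cv2.resize(i[120:320,220:380],None,fx=3,fy=3))"
```

```text
clock: 46.3
eef_pos: [554.9, -145.4, 181.0]
tool_rot: [3.14, -0.001, 1.651]
force: [0.3, 0.4, -0.7]
width: 0.0
 shift [4.737, -13.539, 2.005] turn [0.1, -0.0, 0.1] | at [554.9, -145.4, 181.0] rpy [179.9, -0.0, 94.6] F [0.3, 0.4, -0.7] w 0.0 t 46.3 q7 1.33
```

View pics/s25c.png

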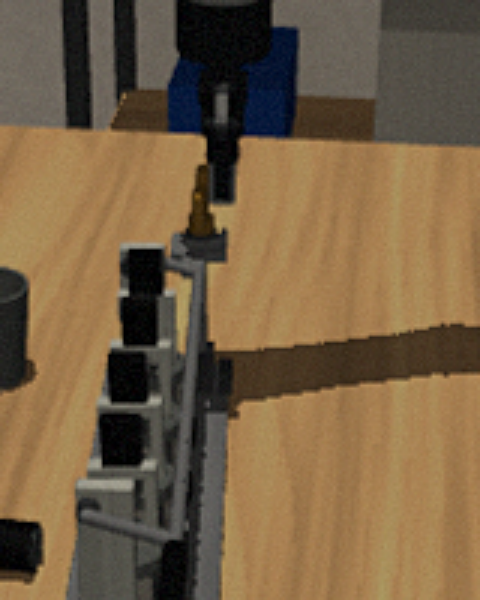

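The bolt stands in the slot. Backing off, rising and lining up above the nut.

```bash
python3 -m creep '0 -0.4 0 0 0 0 0.6;0 -0.8 -0.5 0 0 0 0.4;0 -0.8 -1.2 0 0 -7 0.3;0 -0.8 -2 0 0 -14 0.3;0 -0.4 -2.2 0 0 -21 0.3;0 0.2 -2.2 0 0 -28 0.3;0 0.4 -2.2 0 0 -35 0.3;0 0.4 -2.2 0 0 -42 0.3;0 0.4 -2.2 0 0 -49 0.3;0 0.4 -2.2 0 0 -56 0.3'; python3 -c "
from go import *
n=W((-36,-235,0));calc((n[0],n[1],268),183)"
```

```text
clock: 47.18
eef_pos: [568.7, -144.7, 268.7]
tool_rot: [-3.141, -0.001, 2.634]
force: [0.7, 0.2, -0.4]
width: 59.8
 shift [-0.037, 0.061, 0.017] turn [-0.0, -0.0, -32.1] | at [568.7, -144.7, 268.7] rpy [-180.0, -0.0, 150.9] F [0.7, 0.2, -0.4] w 59.8 t 47.18 q7 2.24
```

```bash
python3 -m creep '0 0.05 0 0 0 -7 0.3;0 0.05 0 0 0 -14 0.3;0 0.05 0 0 0 -21 0.3;0 0.05 0 0 0 -28 0.3;0 0.05 0 0 0 -32 0.3;0 0.05 0 0 0 -32 0.3;0 0.05 0 0 0 -32 0.3'; python3 -c "
from go import *
s=ctrl.read_state();d=snap('wrist','w26')
n=W((-36,-235,0));calc((n[0],n[1],175),183)
print(proj(np.array([(n[0],n[1],206),(n[0],n[1]-35,206),(n[0],n[1]+35,206)]),d,camT(d,s)).round().tolist(),s['qpos'])
i=cv2.imread('pics/w26.png');cv2.imwrite('pics/w26c.png',cv2.resize(i[150:350,215:415],None,fx=3,fy=3))"
```

```text
clock: 47.77
eef_pos: [569.7, -143.2, 268.7]
tool_rot: [-3.142, -0.001, -3.099]
force: [-0.7, -0.4, 0.0]
width: 60.0
 shift [-0.036, -0.006, 2.346] turn [-0.0, -0.0, -0.5] | at [569.8, -143.1, 268.8] rpy [-180.0, -0.0, -177.5] F [0.2, -0.6, 0.3] w 59.5 t 47.82 q7 2.72
[[308.0, 264.0], [311.0, 207.0], [306.0, 316.0]] [ 0.85004406  0.74704017 -1.17279278  1.63230952  0.71835176  1.2584193
  2.7211041 ]
```

View pics/w26c.png

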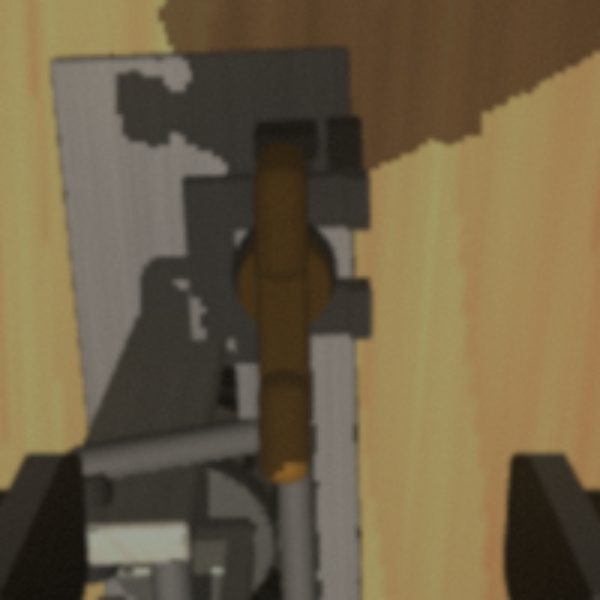

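The wing runs top to bottom in the image at (309,253), lined up with the jaws, and the bolt is inside the slot. Gripping, then screwing down.

```bash
python3 -m creep '-0.04 0 0.9 0 0 0 0.3;-0.04 0 1.7 0 0 0 0.3;-0.04 0 2.2 0 0 0 0.3;-0.04 0 2.34 0 0 0 0.3;-0.04 0 2.34 0 0 0 0.3;-0.04 0 2.34 0 0 0 1;-0.04 0 2.34 0 0 0 1;-0.04 0 2.34 0 0 0 1;-0.04 0 2.34 0 0 0 1;-0.04 0 2.34 0 0 0 1'; python3 -c "
from go import *
n=W((-36,-235,0));calc((n[0],n[1],175),183)";python3 -m creep '0 0 0.005 0 0 7 1;0 0 0.01 0 0 14 1;0 0 0.015 0 0 21 1;0 0 0.02 0 0 28 1;0 0 0.025 0 0 35 1;0 0 0.03 0 0 42 1;0 0 0.035 0 0 49 1;0 0 0.04 0 0 56 1;0 0 0.045 0 0 63 1;0 0 0.05 0 0 70 1'; python3 -c "
from go import *
n=W((-36,-235,0));calc((n[0],n[1],175),183)
snap('wrist','w27')"
```

```text
clock: 48.65
eef_pos: [572.4, -142.9, 176.7]
tool_rot: [-3.141, 0.002, -3.097]
force: [-0.5, -0.0, 3.9]
width: 9.8
 shift [0.032, -0.01, 0.041] turn [-0.0, 0.1, -0.4] | at [572.4, -142.9, 176.7] rpy [-180.0, 0.1, -177.4] F [-0.5, -0.0, 3.9] w 9.8 t 48.65 q7 2.63
clock: 49.48
eef_pos: [572.5, -142.8, 174.6]
tool_rot: [3.14, 0.001, 1.959]
force: [0.1, -0.3, 5.5]
width: 10.0
 shift [-0.0, -0.035, -0.009] turn [0.0, 0.1, -70.8] | at [572.5, -142.8, 174.6] rpy [179.9, 0.1, 112.2] F [0.1, -0.3, 5.5] w 10.0 t 49.48 q7 1.59
```

View pics/w27.png

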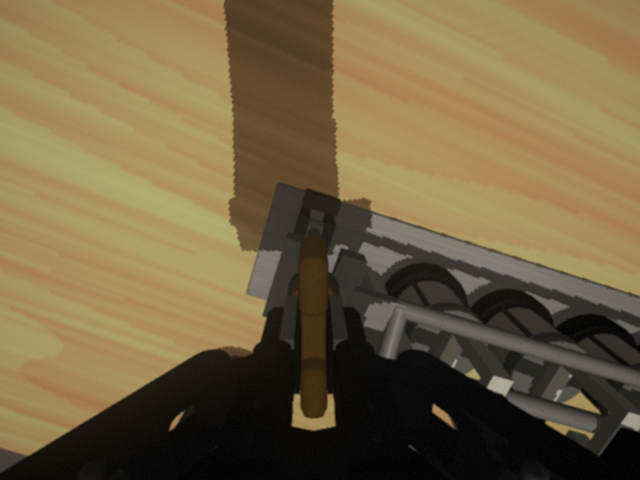

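The nut turns with the jaws (wing held at (314,325)). Two more 70° calls.

```bash
python3 -m creep '0 0 0.005 0 0 7 1;0 0 0.01 0 0 14 1;0 0 0.015 0 0 21 1;0 0 0.02 0 0 28 1;0 0 0.025 0 0 35 1;0 0 0.03 0 0 42 1;0 0 0.035 0 0 49 1;0 0 0.04 0 0 56 1;0 0 0.045 0 0 63 1;0 0 0.05 0 0 70 1';python3 -m creep '0 0 0.005 0 0 7 1;0 0 0.01 0 0 14 1;0 0 0.015 0 0 21 1;0 0 0.02 0 0 28 1;0 0 0.025 0 0 35 1;0 0 0.03 0 0 42 1;0 0 0.035 0 0 49 1;0 0 0.04 0 0 56 1;0 0 0.045 0 0 63 1;0 0 0.05 0 0 70 1'; python3 -c "
from go import *
calc((0,0,175),-62);print(ctrl.read_state()['torque'],ctrl.read_state()['qpos'])"
```

```text
clock: 50.37
eef_pos: [572.5, -142.7, 172.6]
tool_rot: [3.14, -0.001, 0.74]
force: [-1.3, -0.1, 5.7]
width: 9.9
clock: 51.2
eef_pos: [572.6, -142.7, 170.6]
tool_rot: [-3.141, -0.002, -0.481]
force: [-0.4, -0.4, 6.3]
width: 10.1
 shift [-14.341, 3.462, -0.141] turn [-0.1, -0.1, 34.4] | at [572.6, -142.7, 170.6] rpy [-179.9, -0.1, -27.6] F [-0.4, -0.4, 6.3] w 10.1 t 51.2 q7 -0.37
[0.04565157 0.18833969 0.02810686] [ 0.27281614  0.61428528 -0.11903684  1.75217773  0.0970971   0.77860775
 -0.37474723]
```

```bash
python3 -m creep '0 0 0.005 0 0 7 1;0 0 0.01 0 0 14 1;0 0 0.015 0 0 21 1;0 0 0.02 0 0 28 1;0 0 0.025 0 0 34 1;0 0 0.025 0 0 34 1;0 0 0.025 0 0 34 1'; python3 -c "
from go import *
calc((0,0,175),-62);print(ctrl.read_state()['torque'])"; python3 -m creep '0 0 0.003 0 0 3 1;0 0 0.005 0 0 6 1;0 0 0.007 0 0 9 1;0 0 0.007 0 0 9 1'; python3 -c "
from go import *
calc((0,0,175),-62);print(ctrl.read_state()['torque'])"
```

```text
clock: 51.78
eef_pos: [572.7, -142.7, 169.7]
tool_rot: [-3.14, -0.001, -1.069]
force: [-0.2, 0.3, 6.7]
width: 9.8
 shift [-10.013, 10.836, -0.166] turn [-0.1, -0.1, 0.7] | at [572.7, -142.7, 169.7] rpy [-179.9, -0.1, -61.3] F [-0.2, 0.3, 6.7] w 9.8 t 51.78 q7 -0.83
[ 0.01496331  0.1908845  -0.06090315]
clock: 52.12
eef_pos: [572.7, -142.8, 169.4]
tool_rot: [-3.139, -0.001, -1.228]
force: [-1.2, -0.3, 6.9]
width: 9.8
 shift [-8.175, 12.284, -0.173] turn [-0.1, -0.1, -8.4] | at [572.7, -142.8, 169.4] rpy [-179.9, -0.0, -70.4] F [-1.2, -0.3, 6.9] w 9.8 t 52.12 q7 -0.96
[ 0.04183344  0.1765574  -0.00971006]
```

Past the starting angle now, with no stop felt yet. Going on in small steps until it bites.

```bash
python3 -m creep '0 0 0.003 0 0 4 1;0 0 0.005 0 0 8 1;0 0 0.005 0 0 8 1'; python3 -c "
from go import *
calc((0,0,175),-62);print(ctrl.read_state()['torque'])"; python3 -m creep '0 0 0.003 0 0 4 1;0 0 0.005 0 0 8 1;0 0 0.005 0 0 8 1'; python3 -c "
from go import *
calc((0,0,175),-62);print(ctrl.read_state()['torque'])
snap('wrist','w28')"
```

```text
clock: 52.37
eef_pos: [572.7, -142.7, 169.2]
tool_rot: [-3.139, -0.001, -1.368]
force: [-0.5, -0.1, 6.9]
width: 10.0
 shift [-6.376, 13.307, -0.179] turn [-0.1, -0.0, -16.4] | at [572.7, -142.7, 169.2] rpy [-179.9, -0.0, -78.4] F [-0.5, -0.1, 6.9] w 10.0 t 52.37 q7 -1.06
[ 0.00751291  0.20037275 -0.04294845]
clock: 52.62
eef_pos: [572.7, -142.7, 169.0]
tool_rot: [-3.139, -0.0, -1.507]
force: [-0.1, 0.1, 8.8]
width: 9.7
 shift [-4.477, 14.06, -0.184] turn [-0.1, -0.1, -24.3] | at [572.7, -142.7, 169.0] rpy [-179.9, -0.0, -86.3] F [-0.1, 0.1, 8.8] w 9.7 t 52.62 q7 -1.17
[0.02958423 0.20477435 0.23761223]
```

View pics/w28.png

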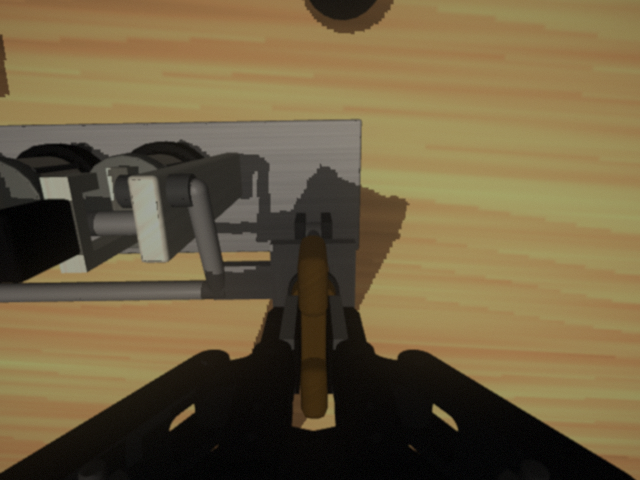

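Torque has risen to 0.24 N m with the wing square to the rail, so the nut is tight. I'll release, rise clear and check.

```bash
python3 -m creep '0 0 0 0 0 0 0.5;0 0 0 0 0 0 0.4;0 0 0 0 0 0 0.3;0 0 0 0 0 0 0.3;0 0 -1 0 0 0 0.3;0 0 -2 0 0 0 0.3;0 0 -3 0 0 0 0.3;0 2 -3 0 0 0 0.3;0 4 -3 0 0 0 0.3;0 5 -3 0 0 0 0.3'; python3 -c "
from go import *
calc((0,0,175),-62)"
```

```text
clock: 53.5
eef_pos: [445.8, -150.7, 288.0]
tool_rot: [-3.14, -0.0, -1.507]
force: [0.2, 0.2, 0.4]
width: 59.7
 shift [-4.474, 10.885, 2.812] turn [-0.1, -0.0, -24.3] | at [445.8, -150.7, 288.0] rpy [-179.9, -0.0, -86.3] F [0.2, 0.2, 0.4] w 59.7 t 53.5 q7 -1.15
```

```bash
python3 -m creep '1 1 -0.5 0 0 0 0.3;2 1 -0.5 0 0 0 0.3;3 1 -0.5 0 0 0 0.3;4 1 -0.5 0 0 0 0.3;5 1 -0.5 0 0 0 0.3;5 1 -0.5 0 0 0 0.3;5 1 -0.5 0 0 0 0.3'
python3 - <<'E'
from go import *
from lan import Lw,box
d=snap('side','s30');e=snap('top','t30')
for n,dd,off,sz,sc in(('s',d,(220,160),(110,200),3),('t',e,(210,170),(210,80),3.8)):
    off=np.array(off);im=cv2.resize(np.ascontiguousarray(dd['img'][off[1]:off[1]+sz[1],off[0]:off[0]+sz[0],::-1]),None,fx=sc,fy=sc,interpolation=cv2.INTER_CUBIC)
    im=np.clip(im.astype(int)*2,0,255).astype(np.uint8);raw=im.copy();T=camT(dd)
    for a,b in(((-36,-214,140),(-36,248,140)),((-36,-235,35),(-36,-235,200)),((0,-164,140),(0,164,140)),((-71,-235,198),(-1,-235,198))):
        u=((proj(np.array([W(a),W(b)]),dd,T)-off)*sc).astype(int);cv2.line(im,tuple(map(int,u[0])),tuple(map(int,u[1])),(0,0,255),1)
    for y in(122,41,-41,-123):
        o=W((0,y,0));v,ed=box(-13,13,-6,6,154,190);P=Lw([o[0],o[1],np.degrees(rp[2])],v)
        u=((proj(P,dd,T)-off)*sc).astype(int)
        for a,b in ed: cv2.line(im,tuple(map(int,u[a])),tuple(map(int,u[b])),(0,255,0),1)
    cv2.imwrite(f'pics/f_{n}.png',np.hstack([raw,im]) if n=='s' else np.vstack([raw,im]))
E
```

```text
clock: 54.08
eef_pos: [418.3, -356.3, 307.1]
tool_rot: [3.14, -0.001, -1.513]
force: [-0.4, -0.2, -0.4]
width: 59.9
```

View pics/f_s.png

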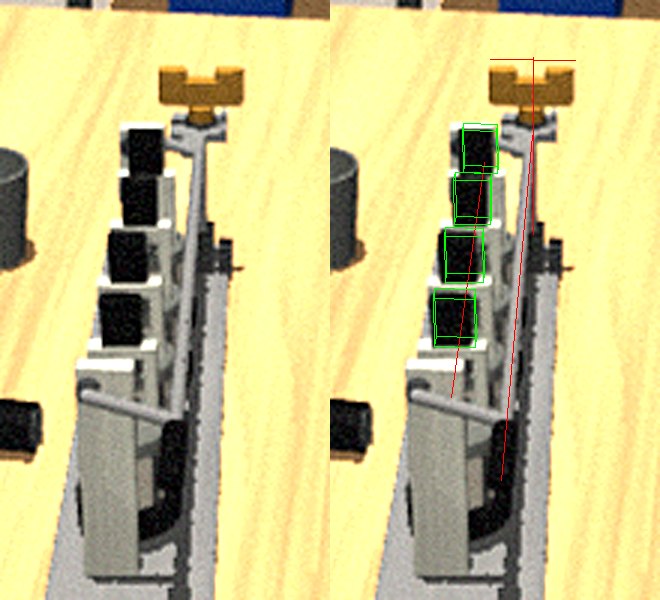

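View pics/f_t.png

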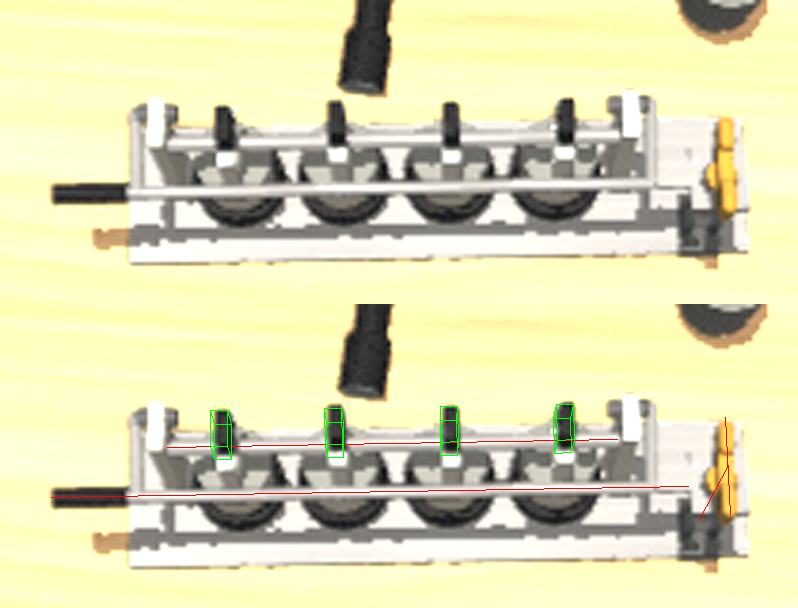

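View pics/s30.png

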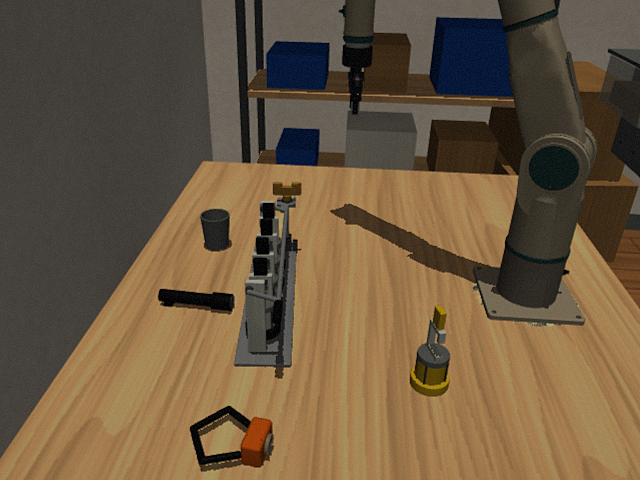

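The checks agree with the model. All four tabs lie on their overlays to within about 1 px, the keeper line is shut, and the bolt is upright with its wing square. The cup, flashlight and headlamp are where they started. Handing in.

```bash
python3 -c "
from go import *
print(ctrl.finish_job())"
```

```text
the job is handed in; nothing more can be done
None
```

The job is done and handed in at about 54 s of the 210 s allowed; the hand-in reports no verdict. I unscrewed the nut by 4.28 rad, swung the bolt out and threw the keeper back. I then hooked all four grey lanterns on the rod, at rail y of about +122, +41, −41 and −123 mm. One lantern was knocked aside during the run; I measured it again before grasping it. After that I shut the keeper, stood the bolt up and screwed the nut down until it stalled at about 0.24 N m.

**Last checks:** the final side and top pictures, with the model drawn over them, show:
- **Lanterns:** all four tabs are within about 1 px of where a hanging lantern's should be. They lean very slightly to the back, well within the limit.
- **Rail:** the keeper is shut, the bolt is upright, and the wing is square to the rail.
- **Left alone:** the cup, flashlight and headlamp look unmoved, and I never touched the yellow look-alike.
- **Gripper:** the robot stood clear of everything.

None of the last checks failed or disagreed. The joint angles were judged from pictures and torque, because they cannot be read directly.

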